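# Shut the polisher's guard and switch it on with the hooked rod

## Robot

A 7-joint arm with a two-finger parallel gripper is mounted at the origin on a cart in front of the work surface, level with it; the furniture and walls round the work are solid. World frame = base frame: x ahead of the robot, y to its left, z up, the work surface at z = 0. Lengths are in m, angles in rad, forces in N, time in s.
With the tool pointing down it reaches from about 0.35 to 0.9 m from the base axis. Payload 8.1 kg.
Tool frame: the origin (TCP) lies at the very end of the fingers, on their centre line; the grasp point (between the pads) lies 19 mm behind it (arm.grasp_offset is the distance from the TCP to the grasp point, in m); z points along the fingers, y is the direction in which the jaws open and shut (so a half turn about z gives the same grasp; the last joint's range is limited). The gripper opens to 92 mm and grips with 3 to 60 N. Pads are 19 mm wide; open, the fingers measure 130 mm over their backs; the gripper's body (75 mm by 190 mm) begins 47 mm behind the grasp point.
Start: joints at [-1.219, 0.434, 0.025, 1.573, -0.012, 1.134, -0.075], TCP at [0.275, 0.561, 0.227] pointing down, gripper open.
Joint ranges: [-2.62, 2.62], [-0.44, 2.09], [-1.27, 1.32], [0.08, 2.57], [-1.32, 4.46], [0.12, 2], [-2.74, 2.74]. Speed limits (rad/s): [2.22, 2.22, 3.01, 3.01, 3.14, 3.14, 3.14].

## Interface

Orientations are given as a rotation vector (axis times angle).
In Python, from cell import arm, eyes, workorder gives the robot as it stands.
- The arm moves only by the shell command python3 -m inch 'ROWS' [FORCE]. ROWS is JSON, a list that holds one entry, the list of rows, each a list of 5 numbers: the closure, from 0 (fully open) to 1 (shut), then the shift along the tool's x, y, z in mm, then the turn about the tool's z in degrees. A call has 1 to 12 rows; each row shifts and turns the pose as measured when the row begins, along the tool's axes as they then stand; what a row does not reach is not made up. A row lasts 1/10 s, in which the tool goes at most 50 mm and 8.59 degrees, less where a joint would pass 70% of its speed; a pose out of reach is approached as far as the arm can. A call with a gripper value outside its range is refused whole. The fingers move at their own pace and stop on an object; FORCE is the grip in N (left out, the last holds). Time passes only in rows, so rows that do not move let the fingers close. It gives the time, the measured TCP pose, the force and the opening at its end, in the units of the state.
- arm.observe(): the state, without advancing time (a new reading comes with each control period).
- eyes.get_image(name): name is "scene" or "top" or "wrist"; returns a dict with "frame" (384x512x3 uint8, blue, green, red), "intrinsics" (3x3 intrinsics, pixels), "rvec" (rotation vector, rad) and "tvec" (3), from world to camera coordinates, as OpenCV has them; the wrist camera has in their place "T_tool_cam" (4x4, takes a point from camera to tool coordinates, whose origin is the TCP and whose axes are the flange's). Camera axes: x right, y down, z forward; pixel columns grow to the right and rows downward; lengths in m; the calibration is good to about 2 mm. A picture is of the moment at which its call begins: read the wrist's pose just before it. There is no depth.
- workorder.sign_off(): hands the job in, once; it reports no verdict.
The state is a dict: "clock": time; "joints": joint angles; "dq": joint speeds; "joint_efforts": joint torques, N m; "position": TCP position; "ee_rot": TCP orientation; "force": force on the tool from outside, world axes, zero at the start; "ft_torque": the same for the moment, N m; "width": opening from 0.0 (shut) to 1.0 (fully open).
Only numpy, scipy, OpenCV 4.12 (cv2) and the standard library are available. Lean on these libraries where they do the work, as an engineer would, in place of code of your own. Each camera call takes 0.05 s, during which the arm holds its last target.

## Task

Get the bench polisher running: first take the amber bottle out of the way of its sliding guard and stand it upright in the kidney dish, then push the orange-framed guard shut until its catch clicks and holds it. After that, take the bent rod from its rest, reach over the rear wall and use it to pull the green switch lever behind the wall fully over towards the front of the machine (only the rod may touch the switch), and lay the rod back in its rest as it lay before; leave everything else where it stands.

Things in the scene. Friction and masses are not known exactly. Their poses are not given: they have to be found in the camera images.
- polisher: Fixed bench polisher; origin on the worktop, own x to its back (away from the robot), y to its left. In its frame, mm: base x -105..44, y -135..135, 20 thick, plus ledge x to 131, y -135..-25; guard runs along y at x -75, closes the opening y -120..0; end wall y -135..-126, x -95..41, top z 110; motor housing x -55..36, y 15..133, top z 101; switch hinge (92, -85, 42), axis along y.
- wall_top (a point): Middle of the top edge of the polisher's rear wall, at (39, 0, 110) mm in its frame; the wall is 6 mm thick (x) and runs over the full width (y). Behind and left of the polisher a room divider stands on the worktop (world x from 613 mm, y 68 to 88 mm), and left of it wall cabinets hang from z 600 mm up (x from 570 mm): keep the wrist clear.
- wheel (a point): Centre of the fixed grey buff wheel in the polisher's chamber, (6, -28, 62) mm in its frame; 56 mm in diameter, 20 mm thick, axle along y.
- guard (a joint): Sliding guard, clear panel in an orange frame 120 mm wide, 8 thick, top rail z 110 mm. In m: 0 = shut, 0.105 = open (towards polisher +y). Leading edge at polisher y = -120 mm + value. About 1.5 N friction; from 23 to 11 mm it pushes in the spring catch (up to about 8 N more), which then snaps in behind and holds the guard at 0 to 2 mm.
- guard_tab (a point): Point inside the black pull tab on top of the guard, 5 mm under the tab's top. The tab is 16 mm (polisher x) by 26 mm (y), stands 36 mm tall, top at z 146 mm; it moves with the guard and lies at polisher x -75, y -15 mm + guard value.
- catch (a joint): Spring roller of the guard's catch on the front of the motor housing, in m: 0 = sprung out (guard free or caught), up to 0.009 = pressed in as the guard rides over it.
- switch (a joint): Switch lever, in rad: 0 = off, leaning 0.5 rad to the polisher's back (+x); 1.0 = fully on, leaning 0.5 rad to its front (-x). It swings about an axis along polisher y and stays where it is left (light friction).
- switch_tip (a point): Centre of the green ball, 26 mm in diameter, on the free end of the switch lever (a steel pin 10 mm thick), 70 mm from its hinge. In the polisher's frame, mm, it lies at (126, -85, 103) when off and at (58, -85, 103) when on; hook it from behind with the upright part of the rod and pull towards the polisher's -x (about 1 N).
- rod: Loose bent rod, 120 g. Origin at the middle of its black handle; handle 120 mm long (own x), 18 wide (y), 20 high (z). A steel rod 8 mm thick goes on from the handle along +x to x = 150 mm and there bends straight down (-z) to a red ball end of 12 mm diameter. Take it across the handle at the origin.
- rod_tip (a point): Centre of the rod's red ball end: at (150, 0, -89) mm in the rod's own frame.
- rest: Fixed rest for the rod, base 130 x 70 mm. Origin on the worktop under its middle. Two aluminium forks, 10 mm thick, stand at own x = -45 and +45 mm, free between; the floor of their slots is 105 mm high, slot 23 mm wide with flared mouth up to z 132 mm. The rod lies with its origin at (0, 0, 115) mm of the rest's frame, same yaw, the bent end towards +x hanging down beyond the base.
- dish: Fixed steel kidney dish, 70 mm wide (own x) by 169 mm long (own y), rim 16 mm high, origin under its middle; flat floor 2 mm thick, 56 mm clear between the long walls, 128 mm long.
- bottle: Loose amber glass bottle, upright, 42 mm in diameter, 85 mm tall (body straight up to about 60 mm, then shoulder and cap), about 110 g; origin at the middle of its underside. It stands on the polisher's base in the guard's path.
- brown_jar: Loose bystander: brown jar with black lid, 44 mm in diameter, 52 mm tall, close behind the polisher's rear wall, left of the switch; origin at the middle of its underside. Leave it alone.
- cement_pot: Loose bystander: white pot with green lid, 48 mm in diameter, 40 mm tall; origin at the middle of its underside. Leave it alone.
- file_stand: Loose bystander: steel block with coloured file handles, 51 x 56 x 75 mm; origin at the middle of its underside. Leave it alone.
There are look-alikes about, which are no part of the job. What is shaped like the bottle but blue or red is not meant.

How it is judged:
On the way, in this order (a step that is already met when the one before it is completed fails the run):
1. the bottle stands upright in the kidney dish (x of bottle in the frame of dish between -0.014 and 0.014 m and y of bottle in the frame of dish between -0.055 and 0.055 m and z of bottle in the frame of dish between -0.002 and 0.006 m and angle between bottle's own z axis and vertical below 0.12 rad and linear speed of bottle below 0.03 m/s and contact force between the fingers and bottle below 0.1 N), for 0.2 s.
2. the guard is shut and its catch has snapped in (value of joint guard below 0.004 m and value of joint catch below 0.002 m), for 0.2 s.
3. the switch lever is pulled fully over to on (value of joint switch above 0.85 rad), for 0.1 s.
At the end, for the whole second after the job is handed in: Bottle upright (0.12 rad) in the dish, within 14 mm of its middle across, 55 along; guard within 4 mm of shut, catch roller sprung out; switch at 0.85 rad or more; rod in both forks of its rest, within 25 mm along, 8 across, 6 in height and 0.12 rad of how it lay; all at rest (all of step 1 and all of step 2 and value of joint switch above 0.85 rad and x of rod in the frame of rest between -0.025 and 0.025 m and y of rod in the frame of rest between -0.008 and 0.008 m and z of rod in the frame of rest between 0.109 and 0.121 m and angle between the x axis of rod and the x axis of rest, either way round below 0.12 rad and angle between rod's own z axis and vertical below 0.12 rad and x of rod_tip in the frame of rest above 0.1 m and linear speed of rod below 0.03 m/s); the robot touches nothing.
It fails at once if the hand or arm touches the switch lever (contact force between any of the fingers, the arm and switch above 0.5 N).
It fails at once if a bystander is pushed away or tipped (distance of any of brown_jar, cement_pot, file_stand from where it was at the start of the episode above 0.02 m or angle between any of brown_jar, cement_pot, file_stand's own z axis and vertical above 0.3 rad).
It also fails if it takes over 72 s, if anything falls off the work surface, if the arm or the gripper's body presses on something with over 40 N, if the wrist force passes 120 N, or if a joint passes its speed limit or range.

## Working session

There is one attempt and no reset: what is moved stays moved. The work goes in short steps, Python scripts to look and compute and a shell command to move; the robot and the scene stay as the last step left them, time stands still between calls to the robot, and variables do not carry over. Pictures are saved under pics/ and viewed, and the job is handed in when it is done.

```bash
ls; mkdir -p pics; python3 - <<'E'
from cell import arm, eyes, workorder
import cv2
s=arm.observe(); print(s, arm.grasp_offset)
for n in("scene","top","wrist"):
    d=eyes.get_image(n); cv2.imwrite(f"pics/a_{n}.png",d["frame"]); print(n,{k:v for k,v in d.items() if k!="frame"})
E
```

```text
pics
{'clock': 0.0, 'joints': array([-1.21859373,  0.43522429,  0.02499564,  1.57409685, -0.0115763 ,
        1.13397371, -0.07506767]), 'dq': array([ 2.03236380e-04, -1.76925440e-03, -5.14371542e-04,  9.46713115e-04,
        2.65365997e-05, -1.49228471e-03,  5.75447145e-04]), 'joint_efforts': array([ 9.23732550e-04, -6.67842865e+01,  9.85741764e-01, -3.14457643e+01,
       -6.03548228e-02,  4.27220645e-02,  1.51230051e-04]), 'position': array([0.27440245, 0.56098176, 0.22594452]), 'ee_rot': array([-7.08293485e-01, -3.06051991e+00,  2.43018332e-03]), 'force': array([ 0.17676929, -0.50108391, -0.09512162]), 'ft_torque': array([-0.05032106,  0.05760953,  0.04878074]), 'width': 1.0009741809376569} 0.0188
scene {'intrinsics': array([[368.44433868,   0.        , 250.26445911],
       [  0.        , 368.44433868, 184.33603689],
       [  0.        ,   0.        ,   1.        ]]), 'rvec': array([ 2.34325679, -0.56209089,  0.23316385]), 'tvec': array([-0.49355771,  0.21327102,  0.80861769])}
top {'intrinsics': array([[353.72550835,   0.        , 258.13650578],
       [  0.        , 353.72550835, 192.85130907],
       [  0.        ,   0.        ,   1.        ]]), 'rvec': array([ 2.14149368, -2.20034693,  0.11263183]), 'tvec': array([-0.01525609,  0.55019403,  0.89318396])}
wrist {'intrinsics': array([[304.57855171,   0.        , 249.25530153],
       [  0.        , 304.57855171, 188.57472633],
       [  0.        ,   0.        ,   1.        ]]), 'T_tool_cam': array([[ 6.84356424e-04, -9.54639277e-01, -2.97763972e-01,
         8.00174079e-02],
       [ 9.99999618e-01,  8.15299606e-04, -3.15554846e-04,
        -2.19762322e-04],
       [ 5.44007899e-04, -2.97763642e-01,  9.54639470e-01,
        -1.57765016e-01],
       [ 0.00000000e+00,  0.00000000e+00,  0.00000000e+00,
         1.00000000e+00]])}
```

View pics/a_scene.png

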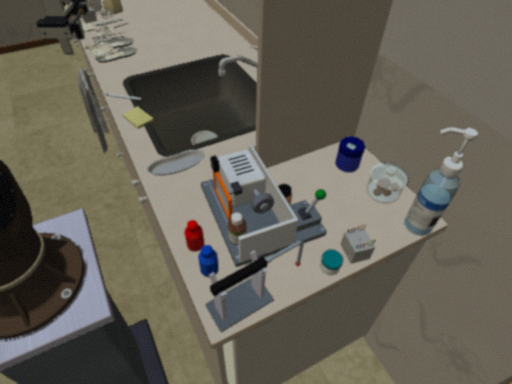

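View pics/a_top.png

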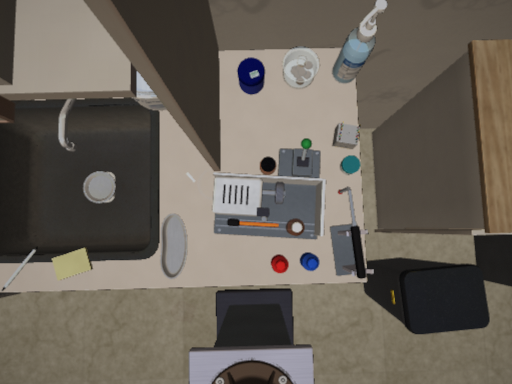

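View pics/a_wrist.png

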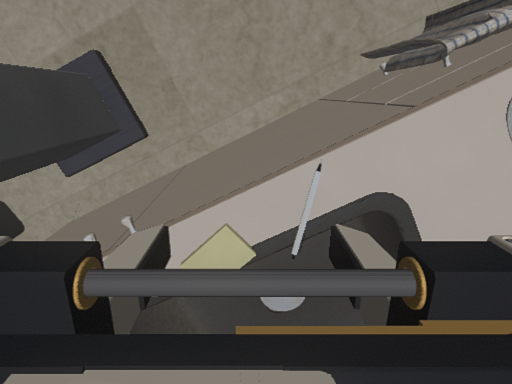

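The candidates for the bottle in the top view are amber/brown (295,227), red (279,264), blue (311,262), brown jar with black lid (268,166) and dark-blue cup (251,76). By the description I choose the amber one, since it stands on the polisher base in the guard's path. I'll check that in close crops.

```bash
cat > h.py <<'E'
import numpy as np, cv2
from cell import arm, eyes
from scipy.spatial.transform import Rotation as R
def cam(n):
    s=arm.observe(); d=eyes.get_image(n); K=d["intrinsics"]
    if "rvec" in d:
        Rm=R.from_rotvec(d["rvec"]).as_matrix(); t=np.array(d["tvec"])
    else:
        T=np.eye(4);T[:3,:3]=R.from_rotvec(s["ee_rot"]).as_matrix();T[:3,3]=s["position"]
        W=np.linalg.inv(T@d["T_tool_cam"]);Rm=W[:3,:3];t=W[:3,3]
    return d["frame"],K,Rm,t
def ray(c,u,v):
    _,K,Rm,t=c; return -Rm.T@t, Rm.T@np.linalg.inv(K)@np.array([u,v,1.])
def onz(c,u,v,z):
    o,d=ray(c,u,v); return o+d*(z-o[2])/d[2]
def proj(c,P):
    _,K,Rm,t=c; p=K@(Rm@np.asarray(P,float)+t); return p[:2]/p[2]
def two(c1,p1,c2,p2):
    o1,d1=ray(c1,*p1);o2,d2=ray(c2,*p2)
    A=np.stack([d1,-d2],1);x=np.linalg.lstsq(A,o2-o1,rcond=None)[0]
    a=o1+x[0]*d1;b=o2+x[1]*d2; return (a+b)/2,np.linalg.norm(a-b)
def crop(fr,x0,y0,x1,y1,k,fn):
    cv2.imwrite(fn,cv2.resize(fr[y0:y1,x0:x1],None,fx=k,fy=k,interpolation=cv2.INTER_CUBIC))
E
python3 - <<'E'
from h import *
f=cv2.imread("pics/a_top.png"); crop(f,150,130,390,290,3.3,"pics/b_top.png")
f=cv2.imread("pics/a_scene.png"); crop(f,140,130,390,330,3.1,"pics/b_sc.png")
E
```

```text
(no output)
```

View pics/b_top.png

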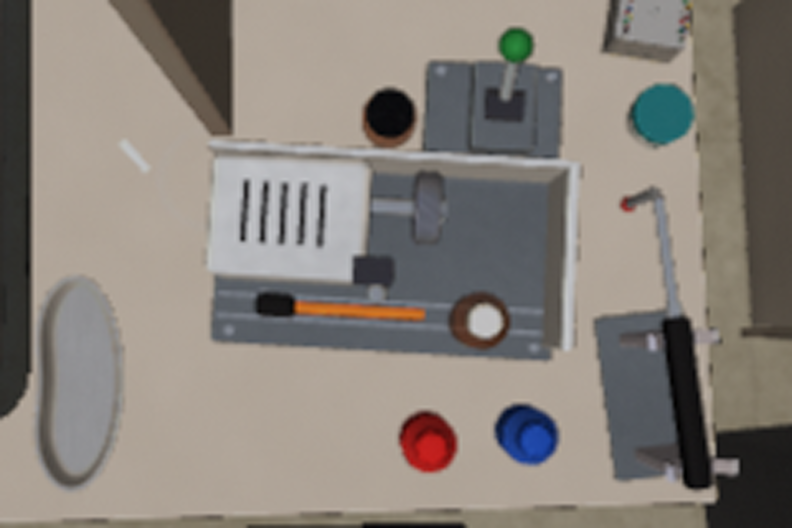

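View pics/b_sc.png

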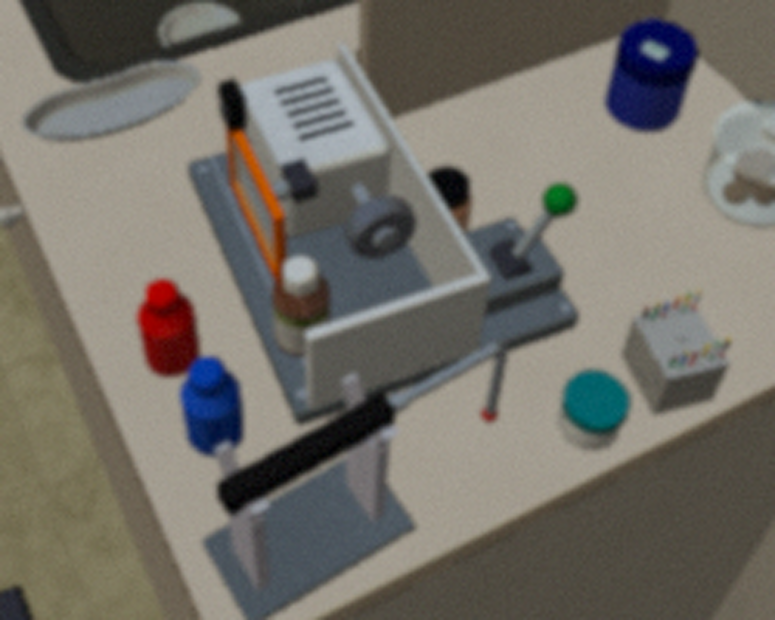

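```bash
python3 - <<'E'
from h import *
np.set_printoptions(precision=4,suppress=True)
T=cam("top");S=cam("scene")
t=lambda u,v:(u/3.3+150,v/3.3+130)
s=lambda u,v:(u/3.1+140,v/3.1+130)
A=onz(T,*t(211,341),.02);B=onz(T,*t(551,358),.02); print("base front L,R",A,B,np.linalg.norm(A-B))
yv=(A-B)/np.linalg.norm(A-B); yaw=np.arctan2(-yv[0],yv[1]); print("yaw",yaw)
xv=np.array([np.cos(yaw),np.sin(yaw),0]); yv=np.array([-np.sin(yaw),np.cos(yaw),0])
o=(A+B)/2+.105*xv;o[2]=0;print("pol origin",o)
def masks(c,lo,hi):
    h=cv2.cvtColor(c[0],cv2.COLOR_BGR2HSV);m=cv2.inRange(h,lo,hi)
    n,l,st,ce=cv2.connectedComponentsWithStats(m)
    return [(st[i][4],ce[i]) for i in range(1,n) if st[i][4]>8]
for n,c in(("T",T),("S",S)):
    print(n,"green",masks(c,(50,120,50),(70,255,255)),"red",masks(c,(0,150,80),(5,255,255)),"teal",masks(c,(80,100,50),(95,255,255)))
def show(n,P): 
    d=P-o; print(n,P,"in pol mm",1000*np.array([d@xv,d@yv,d[2]]))
P,e=two(T,t(483,321),S,s(300,268));print(e);show("cap",P)
for n,uv,z in (("wheel top",(430,183),.09),("end wall front top",(571,350),.11),("end wall rear",(578,163),.11),("wall L rear",(211,142),.11),("tab R",(275,303),.146),("brownjar",(389,112),.052),("pot",(662,113),.04)):
    show(n,onz(T,*t(*uv),z))
P,e=two(T,t(275,303),S,s(231,90));print(e);show("tab",P)
# dish
for nm,uv in (("L",(38,380)),("R",(122,380)),("top",(82,276)),("bot",(72,488))): print("dish",nm,onz(T,*t(*uv),.016))
# rod
for nm,uv,z in (("h back",(697,486),.125),("h front",(677,320),.125),("bend",(655,190),.115),("base",(596,320),.005),("base",(614,478),.005)): print(nm,onz(T,*t(*uv),z))
P,e=two(T,t(627,204),S,s(489,415));print("tip",P,e)
P,e=two(T,t(677,320),S,s(385,400));print("hfront",P,e)
P,e=two(T,t(697,486),S,s(232,490));print("hback",P,e)
E
```

```text
base front L,R [0.4479 0.0873 0.02  ] [ 0.4274 -0.1794  0.02  ] 0.2675418385709776
yaw -0.07682754511694267
pol origin [ 0.5423 -0.0541  0.    ]
T green [(np.int32(71), array([305.9155, 143.2535]))] red [(np.int32(219), array([279.3744, 263.9589]))] teal [(np.int32(242), array([350.314 , 164.0868]))]
S green [(np.int32(68), array([319.9706, 193.9412]))] red [(np.int32(315), array([192.2857, 233.6476]))] teal [(np.int32(321), array([331.81  , 259.1869]))]
0.001929751012951053
cap [ 0.4586 -0.1185  0.1022] in pol mm [-78.5715 -70.6229 102.2336]
wheel top [ 0.5599 -0.0843  0.09  ] in pol mm [ 19.835  -28.7247  90.    ]
end wall front top [ 0.4355 -0.1789  0.11  ] in pol mm [ -96.9318 -132.6595  110.    ]
end wall rear [ 0.5691 -0.1901  0.11  ] in pol mm [  37.1586 -133.5272  110.    ]
wall L rear [0.5916 0.0742 0.11  ] in pol mm [ 39.242  131.6914 110.    ]
tab R [0.4737 0.0279 0.146 ] in pol mm [-74.7288  76.4852 146.    ]
brownjar [ 0.6207 -0.057   0.052 ] in pol mm [78.351   3.1673 52.    ]
pot [ 0.6163 -0.2716  0.04  ] in pol mm [  90.482  -211.2007   40.    ]
0.0007083879416867355
tab [0.4734 0.0281 0.145 ] in pol mm [-75.0536  76.6524 144.9919]
dish L [0.4211 0.2243 0.016 ]
dish R [0.4193 0.1583 0.016 ]
dish top [0.5019 0.1894 0.016 ]
dish bot [0.3369 0.1978 0.016 ]
h back [ 0.3406 -0.2587  0.125 ]
h front [ 0.4547 -0.2512  0.125 ]
bend [ 0.5475 -0.2433  0.115 ]
base [ 0.4561 -0.2193  0.005 ]
base [ 0.3315 -0.2276  0.005 ]
tip [ 0.5471 -0.2443  0.0247] 0.0006864782116213637
hfront [ 0.4546 -0.2513  0.1244] 9.876647601251659e-05
hback [ 0.3431 -0.261   0.1211] 0.006571856591141044
```

```bash
cat >> h.py <<'E'
np.set_printoptions(precision=4,suppress=True)
def go(P,yaw_y=None):
    "delta in tool mm to world TCP P; turn to bring tool y to world angle yaw_y (deg, mod 180)"
    s=arm.observe();Rm=R.from_rotvec(s["ee_rot"]).as_matrix()
    d=Rm.T@(np.array(P)-s["position"])*1000
    a=np.degrees(np.arctan2(Rm[1,1],Rm[0,1]))
    out="pos %s tool d mm %s  y-angle %.1f tilt %.4f F %s w %.3f t %.2f"%(s["position"],d.round(1),a,Rm[2,2],s["force"].round(1),s["width"],s["clock"])
    if yaw_y is not None:
        w=(yaw_y-a+90)%180-90; out+=" world turn %.1f -> tool-z turn %.1f"%(w,-w)
    print(out)
E
python3 - <<'E'
from h import *
go([.42,.192,.226],-4.4); go([.4586,-.1185,.2],-4.4)
T=cam("top"); f=T[0]
# dish contour: difference from tabletop by low saturation
c=f[190:300,145:205]; h=cv2.cvtColor(c,cv2.COLOR_BGR2HSV); print(h[10,5],h[55,30])
m=cv2.inRange(h,(0,0,60),(180,25,255)); 
n,l,st,ce=cv2.connectedComponentsWithStats(m);i=1+np.argmax(st[1:,4]); print(st[i],ce[i]+[145,190])
cn=max(cv2.findContours((l==i).astype(np.uint8),0,2)[0],key=cv2.contourArea)
r=cv2.minAreaRect(cn);print(r, onz(T,r[0][0]+145,r[0][1]+190,.010))
W=np.array([onz(T,x+145,y+190,.016)[:2]*1000 for x,y in cn[:,0]],np.float32); print(cv2.minAreaRect(W))
for nm,uv in(("red",(279,264)),("blue",(311,262))): print(nm,onz(T,*uv,.07))
E
```

```text
pos [0.2745 0.5612 0.2264] tool d mm [-292.9 -267.8    0.6]  y-angle 63.9 tilt -1.0000 F [0.3 0.5 0.4] w 1.000 t 0.25 world turn -68.3 -> tool-z turn 68.3
pos [0.2745 0.5612 0.2264] tool d mm [-464.  -529.7   26.8]  y-angle 63.9 tilt -1.0000 F [0.3 0.5 0.4] w 1.000 t 0.25 world turn -68.3 -> tool-z turn 68.3
[ 8 22 46] [113   7 148]
[  15   23   27   67 1187] [174.0834 245.048 ]
((28.0, 56.0), (66.0, 26.0), 90.0) [0.4178 0.196  0.01  ]
((418.984619140625, 194.41441345214844), (169.6551055908203, 67.68482208251953), 0.039705049246549606)
red [ 0.3699 -0.076   0.07  ]
blue [ 0.3726 -0.1541  0.07  ]
```

```bash
python3 -m inch '[[[0.3,-31,-35,0,0],[0.3,-31,-35,0,0],[0.3,-31,-35,0,0],[0.3,-31,-35,0,0],[0.3,-31,-35,0,0],[0.3,-31,-35,0,0],[0.3,-31,-35,0,0],[0.3,-31,-35,0,0]]]' 30; python3 -c "
from h import *
go([.42,.193,.226],-4.4);go([.4586,-.1185,.2],-4.4)
c=cam('wrist');cv2.imwrite('pics/c_w.png',c[0])"
```

```text
clock: 1.1
position: [0.3749, 0.1951, 0.2246]
ee_rot: [-0.691, -3.063, -0.006]
force: [0.8, 0.1, 0.0]
width: 0.698
pos [0.3749 0.1951 0.2246] tool d mm [-41.6  17.4  -1.4]  y-angle 64.6 tilt -1.0000 F [0.8 0.1 0. ] w 0.698 t 1.10 world turn -69.0 -> tool-z turn 69.0
pos [0.3749 0.1951 0.2246] tool d mm [-210.3 -247.4   23.4]  y-angle 64.6 tilt -1.0000 F [0.8 0.1 0. ] w 0.698 t 1.10 world turn -69.0 -> tool-z turn 69.0
```

View pics/c_w.png

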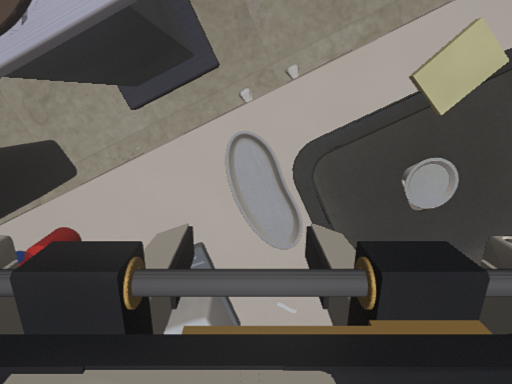

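The wrist view shows the whole dish, running from about (242,132) to (290,248), with the polisher's corner at (205,250).

```bash
python3 - <<'E'
from h import *
c=cam("wrist");f=c[0]
x0,y0=215,120
h=cv2.cvtColor(f[y0:252,x0:306],cv2.COLOR_BGR2HSV)
m=cv2.inRange(h,(0,0,60),(180,24,255)); m=cv2.morphologyEx(m,cv2.MORPH_CLOSE,np.ones((5,5),np.uint8))
n,l,st,ce=cv2.connectedComponentsWithStats(m);i=1+np.argmax(st[1:,4])
print(st[i])
cn=max(cv2.findContours((l==i).astype(np.uint8),0,1)[0],key=cv2.contourArea)
W=np.array([onz(c,x+x0,y+y0,.012)[:2]*1000 for x,y in cn[:,0]],np.float32);print(cv2.minAreaRect(W),W.min(0),W.max(0))
g=f[y0:252,x0:306].copy();cv2.drawContours(g,[cn],-1,(0,0,255),1);crop(g,0,0,91,132,4,"pics/d.png")
E
```

```text
[    0     0    91   132 12012]
((416.3231506347656, 183.8143310546875), (122.406982421875, 174.39581298828125), 64.19232940673828) [313.7326  90.7535] [521.4689 268.359 ]
```

View pics/d.png

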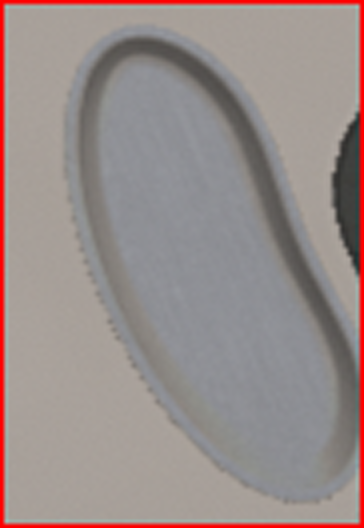

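```bash
python3 - <<'E'
from h import *
c=cam("wrist");f=c[0].astype(int)
m=((f[...,0]-f[...,2])>-2).astype(np.uint8); m[:118]=0;m[256:]=0;m[:,:215]=0;m[:,312:]=0
m[:,293:][:210]=0
m=cv2.morphologyEx(m,cv2.MORPH_OPEN,np.ones((3,3),np.uint8))
n,l,st,ce=cv2.connectedComponentsWithStats(m);i=1+np.argmax(st[1:,4]);print(st[i])
cn=max(cv2.findContours((l==i).astype(np.uint8),0,1)[0],key=cv2.contourArea)
for z in(.012,.016):
    W=np.array([onz(c,x,y,z)[:2]*1000 for x,y in cn[:,0]],np.float32);print(cv2.minAreaRect(W),W.min(0),W.max(0))
g=c[0].copy();cv2.drawContours(g,[cn],-1,(0,0,255),1);crop(g,205,115,325,265,4,"pics/d2.png")
E
```

```text
[ 237  138   59  109 3373]
((426.52392578125, 191.19412231445312), (46.011749267578125, 157.6800079345703), 88.98721313476562) [347.8051 168.3181] [505.4204 215.0457]
((425.2019958496094, 191.56300354003906), (45.51488494873047, 155.977294921875), 88.9872055053711) [347.3332 168.934 ] [503.2465 215.157 ]
```

View pics/d2.png

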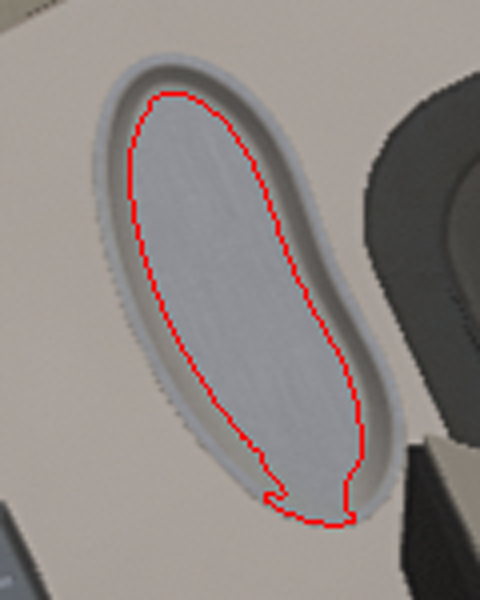

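```bash
python3 - <<'E'
from h import *
c=cam("wrist")
def p(L,z): return np.array([onz(c,u/4+205,v/4+115,z)[:2] for u,v in L])
O=p([(165,53),(335,525),(97,170),(105,250),(150,360),(230,478),(215,75),(300,200),(345,290),(405,440),(385,500),(120,90)],.016)*1000
print(O.round(0)); print(cv2.minAreaRect(O.astype(np.float32)))
print(p([(130,180),(140,250),(180,350),(232,420),(240,130),(268,190),(310,290),(355,380)],.003).round(4))
E
```

```text
[[337. 209.]
 [502. 192.]
 [360. 175.]
 [383. 166.]
 [422. 162.]
 [471. 168.]
 [349. 220.]
 [395. 227.]
 [428. 228.]
 [483. 225.]
 [501. 211.]
 [341. 192.]]
((419.596435546875, 194.93124389648438), (164.34182739257812, 65.39476013183594), 1.6911543607711792)
[[0.3691 0.181 ]
 [0.391  0.1737]
 [0.4275 0.1704]
 [0.4577 0.1754]
 [0.3698 0.2191]
 [0.391  0.219 ]
 [0.4272 0.2176]
 [0.4625 0.2184]]
```

```bash
python3 -m inch '[[[0.3,-30,-35,0,0],[0.3,-30,-35,0,0],[0.3,-30,-35,0,0],[0.3,-30,-35,0,0],[0.3,-30,-35,0,0],[0.3,-30,-35,0,0],[0.3,-30,-37,0,0],[0.3,0,0,0,8.5],[0.3,0,0,0,8.5],[0.3,0,0,0,8.5],[0.3,0,0,0,8.5],[0.3,0,0,0,8.5]]]'; python3 -m inch '[[[0.3,0,0,0,8.5],[0.3,0,0,0,8.5],[0.3,0,0,0,8.5],[0.3,0,0,0,0]]]'; python3 -c "
from h import *
go([.4586,-.1185,.2],-4.4)
c=cam('wrist');cv2.imwrite('pics/e_w.png',c[0])
print(proj(c,[.4586,-.1185,.105]))"
```

```text
clock: 2.5
position: [0.472, -0.1097, 0.2233]
ee_rot: [1.726, 2.623, 0.012]
force: [0.2, 0.6, -0.8]
width: 0.703
clock: 2.9
position: [0.4755, -0.1022, 0.2227]
ee_rot: [-2.268, -2.173, -0.012]
force: [-0.5, -0.0, -0.2]
width: 0.7
pos [ 0.4755 -0.1022  0.2227] tool d mm [-17.1 -16.3  22.5]  y-angle -2.5 tilt -1.0000 F [-0.5 -0.  -0.2] w 0.700 t 2.90 world turn -1.9 -> tool-z turn 1.9
[231.0677 200.4868]
```

View pics/e_w.png

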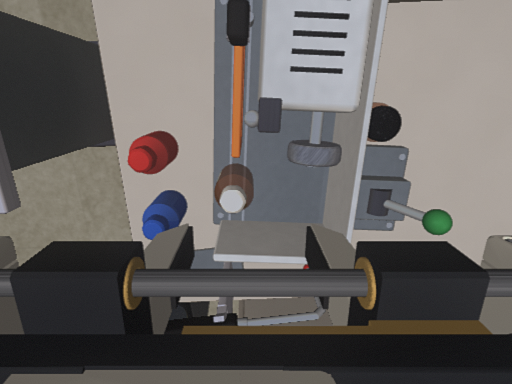

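The wrist view puts the amber bottle's white cap at (232,200). My measurement predicts (231,200), so it holds. Red is at (150,152) and blue at (163,215), both well clear.

```bash
python3 -m inch '[[[0.3,-17,-16,0,2],[0.3,0,0,30,0],[0.3,0,0,0,0]]]'; python3 -c "
from h import *
go([.4586,-.1185,.043],-4.4)"
```

```text
clock: 3.25
position: [0.4592, -0.1175, 0.1923]
ee_rot: [2.285, 2.155, 0.013]
force: [-0.6, 0.2, 0.2]
width: 0.701
pos [ 0.4592 -0.1175  0.1923] tool d mm [ -1.9  -1.4 149.3]  y-angle -3.3 tilt -1.0000 F [-0.6  0.2  0.2] w 0.701 t 3.25 world turn -1.1 -> tool-z turn 1.1
```

```bash
python3 -m inch '[[[0.3,-2,-1,30,1],[0.3,0,0,30,0],[0.3,0,0,30,0],[0.3,0,0,30,0],[0.3,0,0,20,0],[0.3,0,0,9,0],[0.3,0,0,0,0]]]'; python3 -c "
from h import *
go([.4586,-.1185,.043],-4.4)"
```

```text
clock: 3.95
position: [0.4633, -0.1199, 0.0448]
ee_rot: [2.285, 2.15, 0.023]
force: [-0.6, -0.2, 0.7]
width: 0.7
pos [ 0.4633 -0.1199  0.0448] tool d mm [ 1.1 -4.8  1.8]  y-angle -3.5 tilt -0.9999 F [-0.6 -0.2  0.7] w 0.700 t 3.95 world turn -0.9 -> tool-z turn 0.9
```

```bash
python3 -m inch '[[[0.3,1,-4,1,0],[0.6,0,0,0,0],[0.7,0,0,0,0],[0.7,0,0,0,0],[0.7,0,0,0,0],[0.7,0,0,0,0]]]' 20; python3 -c "
from h import *
go([.4586,-.1185,.043],-4.4)"
```

```text
clock: 4.55
position: [0.4618, -0.1186, 0.0479]
ee_rot: [2.28, 2.15, 0.031]
force: [0.3, -0.7, -1.4]
width: 0.448
pos [ 0.4618 -0.1186  0.0479] tool d mm [-0.1 -3.3  4.9]  y-angle -3.4 tilt -0.9998 F [ 0.3 -0.7 -1.4] w 0.448 t 4.55 world turn -1.0 -> tool-z turn 1.0
```

```bash
python3 -m inch '[[[0.7,0,0,-10,0],[0.7,0,0,-40,0],[0.7,0,0,-40,0],[0.7,0,0,-40,0],[0.7,0,0,-40,0],[0.7,0,0,-20,0],[0.7,0,0,0,0]]]' 20; python3 -c "
from h import *
go([.420,.194,.235],0)
c=cam('wrist');cv2.imwrite('pics/f_w.png',c[0])"
```

```text
clock: 5.25
position: [0.4557, -0.1218, 0.2478]
ee_rot: [2.285, 2.146, 0.025]
force: [0.4, 0.4, -1.5]
width: 0.448
pos [ 0.4557 -0.1218  0.2478] tool d mm [312.9 -55.7  14.3]  y-angle -3.6 tilt -0.9999 F [ 0.4  0.4 -1.5] w 0.448 t 5.25 world turn 3.6 -> tool-z turn -3.6
```

View pics/f_w.png

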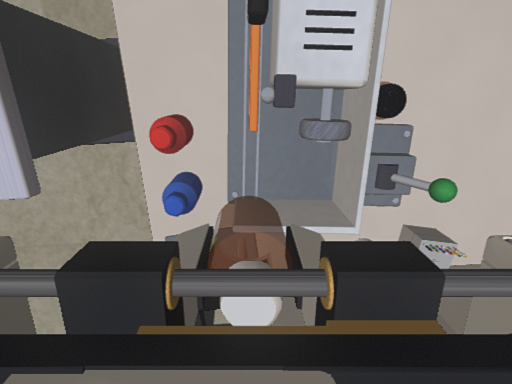

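```bash
python3 -m inch '[[[0.7,35,-6,0,0],[0.7,45,-8,0,0],[0.7,45,-8,0,0],[0.7,45,-8,0,0],[0.7,45,-8,0,0],[0.7,45,-8,0,0],[0.7,40,-8,0,0],[0.7,12,-2,0,-3],[0.7,0,0,0,0]]]'; python3 -c "
from h import *
go([.420,.194,.2],0)"
```

```text
clock: 6.2
position: [0.4118, 0.2009, 0.2385]
ee_rot: [2.235, 2.203, 0.0]
force: [0.3, -1.5, -1.3]
width: 0.454
pos [0.4118 0.2009 0.2385] tool d mm [-6.7  8.2 38.5]  y-angle -0.8 tilt -1.0000 F [ 0.3 -1.5 -1.3] w 0.454 t 6.20 world turn 0.8 -> tool-z turn -0.8
```

```bash
python3 -m inch '[[[0.7,-7,8,0,0],[0.7,0,0,40,0],[0.7,0,0,40,0],[0.7,0,0,40,0],[0.7,0,0,40,0],[0.7,0,0,15,0],[0.7,0,0,0,0]]]'; python3 -c "
from h import *
go([.420,.194,.03],0)"
```

```text
clock: 6.9
position: [0.4277, 0.1758, 0.0579]
ee_rot: [2.255, 2.171, -0.0]
force: [-0.2, -0.8, -0.6]
width: 0.45
pos [0.4277 0.1758 0.0579] tool d mm [18.2 -8.6 27.7]  y-angle -2.2 tilt -0.9999 F [-0.2 -0.8 -0.6] w 0.450 t 6.90 world turn 2.2 -> tool-z turn -2.2
```

```bash
python3 -m inch '[[[0.7,18,-8,0,-2],[0.7,0,0,0,0]]]'; python3 -c "
from h import *
go([.420,.194,.03],0)"
```

```text
clock: 7.1
position: [0.4222, 0.1896, 0.0584]
ee_rot: [2.223, 2.201, -0.003]
force: [0.4, 0.2, -1.4]
width: 0.449
pos [0.4222 0.1896 0.0584] tool d mm [ 4.7 -2.4 28.4]  y-angle -0.6 tilt -0.9999 F [ 0.4  0.2 -1.4] w 0.449 t 7.10 world turn 0.6 -> tool-z turn -0.6
```

```bash
python3 -m inch '[[[0.7,5,-2,8,0],[0.7,1,0,7,0],[0.7,1,0,5,0],[0.7,0,0,0,0]]]'; python3 -c "
from h import *
go([.420,.194,.03],0)"
```

```text
clock: 7.5
position: [0.4233, 0.194, 0.0391]
ee_rot: [2.228, 2.193, 0.003]
force: [0.0, -0.2, -1.1]
width: 0.447
pos [0.4233 0.194  0.0391] tool d mm [-0.  -3.4  9. ]  y-angle -0.9 tilt -0.9999 F [ 0.  -0.2 -1.1] w 0.447 t 7.50 world turn 0.9 -> tool-z turn -0.9
```

```bash
python3 -m inch '[[[0.7,0,-2,4,0],[0.7,0,0,3,0],[0.7,0,0,0,0]]]'; python3 -c "
from h import *
go([.420,.194,.03],0)"
```

```text
clock: 7.8
position: [0.4214, 0.1935, 0.0315]
ee_rot: [2.229, 2.192, 0.002]
force: [-0.3, -0.8, -1.5]
width: 0.446
pos [0.4214 0.1935 0.0315] tool d mm [ 0.5 -1.4  1.4]  y-angle -0.9 tilt -0.9999 F [-0.3 -0.8 -1.5] w 0.446 t 7.80 world turn 0.9 -> tool-z turn -0.9
```

```bash
python3 -m inch '[[[0.7,0,0,2,0],[0.7,0,0,0,0]]]'; python3 -m inch '[[[0.7,0,0,2,0],[0.7,0,0,0,0]]]'; python3 -c "
from h import *
go([.420,.194,.03],0)
for n in('scene','wrist'):
  c=cam(n);cv2.imwrite('pics/g_%s.png'%n,c[0])
f=cv2.imread('pics/g_scene.png');crop(f,100,80,300,220,3.5,'pics/g_s.png')"
```

```text
clock: 8.0
position: [0.4215, 0.1934, 0.0294]
ee_rot: [2.229, 2.192, 0.003]
force: [-0.3, -0.3, -0.6]
width: 0.449
clock: 8.2
position: [0.4213, 0.193, 0.0282]
ee_rot: [2.23, 2.192, 0.002]
force: [-0.8, 0.3, -1.1]
width: 0.448
pos [0.4213 0.193  0.0282] tool d mm [ 1.  -1.3 -1.8]  y-angle -1.0 tilt -0.9999 F [-0.8  0.3 -1.1] w 0.448 t 8.20 world turn 1.0 -> tool-z turn -1.0
```

View pics/g_s.png

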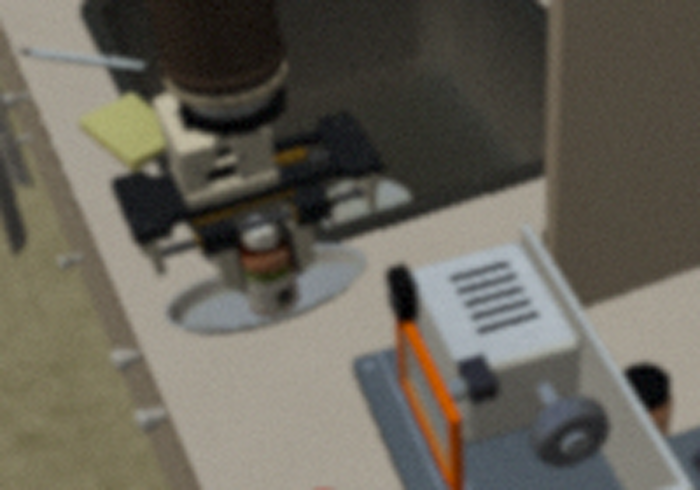

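The scene crop shows the bottle inside the dish at about (268,290), upright and close to the floor. I'll ease it down until the load comes off.

```bash
for i in 1; do python3 -m inch '[[[0.7,0,0,2,0],[0.7,0,0,0,0]]]';  python3 -m inch '[[[0.7,0,0,2,0],[0.7,0,0,0,0]]]'; done
```

```text
clock: 8.5
position: [0.4216, 0.1934, 0.0272]
ee_rot: [2.23, 2.193, 0.004]
force: [0.0, -0.4, -0.9]
width: 0.446
clock: 8.7
position: [0.4219, 0.1937, 0.0262]
ee_rot: [2.23, 2.193, 0.006]
force: [0.6, 0.4, -0.8]
width: 0.449
```

```bash
python3 -m inch '[[[0.7,0,0,3,0],[0.7,0,0,0,0]]]';  python3 -m inch '[[[0.7,0,0,3,0],[0.7,0,0,0,0]]]'
```

```text
clock: 8.9
position: [0.4223, 0.1942, 0.0242]
ee_rot: [2.231, 2.194, 0.009]
force: [-0.2, 0.7, -1.7]
width: 0.446
clock: 9.1
position: [0.4226, 0.1947, 0.022]
ee_rot: [2.231, 2.194, 0.011]
force: [0.3, 0.3, -1.7]
width: 0.45
```

```bash
python3 -c "
from h import *
c=cam('wrist');cv2.imwrite('pics/h_w.png',c[0])
s=cam('scene');crop(s[0],130,120,220,190,8,'pics/h_s.png')"
```

```text
(no output)
```

View pics/h_w.png

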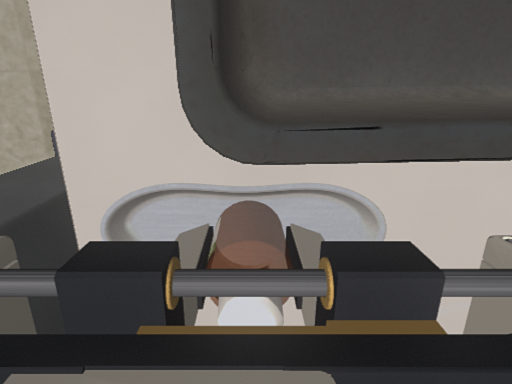

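View pics/h_s.png

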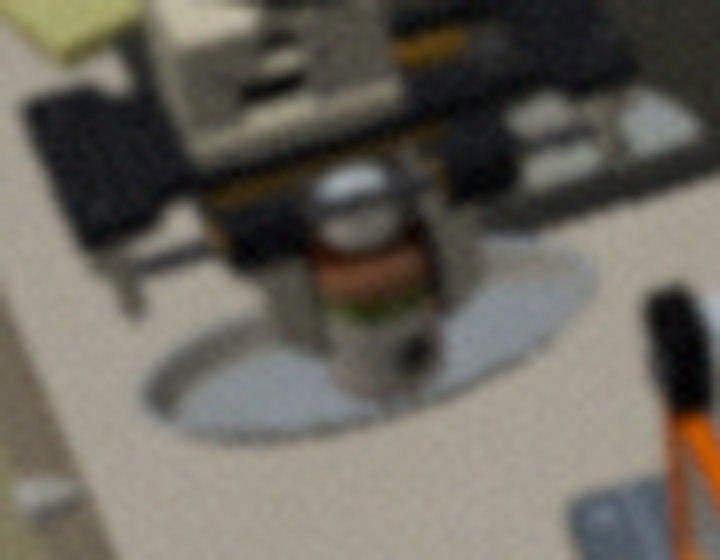

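```bash
python3 -c "
from h import *
s=cam('scene');w=cam('wrist')
print(-s[2].T@s[3])
for z in (.08,.085,.09,.095,.1): print(z,(proj(s,[.4226,.1947,z])-[130,120])*8, proj(w,[.4226,.1947,z]))
for z in (.002,.007,.012): print(z,(proj(s,[.4226,.1947-.021,z])-[130,120])*8)
"; python3 -m inch '[[[0.7,0,0,2,0],[0.7,0,0,0,0]]]'
```

```text
[ 0.2534 -0.5703  0.744 ]
0.08 [355.3214 195.4312] [249.4625 309.0856]
0.085 [353.2321 184.2298] [249.6615 318.1309]
0.09 [351.1274 172.9456] [249.8778 327.9634]
0.095 [349.007  161.5775] [250.1137 338.6906]
0.1 [346.8708 150.1246] [250.3722 350.4403]
0.002 [406.1702 397.1429]
0.007 [404.3502 387.135 ]
0.012 [402.5173 377.0562]
clock: 9.5
position: [0.4228, 0.1949, 0.0207]
ee_rot: [2.231, 2.194, 0.011]
force: [0.3, -0.2, -1.4]
width: 0.453
```

```bash
python3 -m inch '[[[0.5,0,0,0,0],[0.4,0,0,0,0],[0.3,0,0,0,0],[0.3,0,0,0,0],[0.3,0,0,-5,0],[0.3,0,0,0,0]]]';python3 -c "
from h import *
c=cam('wrist');cv2.imwrite('pics/i_w.png',c[0])
s=cam('scene');crop(s[0],130,120,220,190,8,'pics/i_s.png')"
```

```text
clock: 10.1
position: [0.4228, 0.1948, 0.0253]
ee_rot: [2.231, 2.194, 0.01]
force: [0.8, -0.7, 0.1]
width: 0.705
```

View pics/i_s.png

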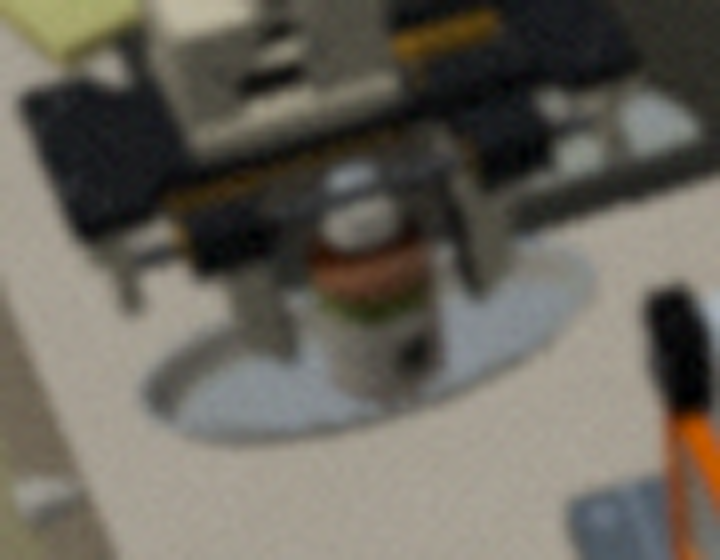

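The bottle stands free in the dish, with the fingers open either side. Next is the guard tab.

```bash
python3 -m inch '[[[0.3,0,0,-20,0],[0.3,0,0,-40,0],[0.3,0,0,-40,0],[0.3,0,0,-40,0],[0.3,0,0,-40,0],[0.3,0,0,-20,0],[0.3,0,0,0,0]]]';python3 -c "
from h import *
go([.4736,.0415,.2],-4.4)"
```

```text
clock: 10.9
position: [0.419, 0.1948, 0.2321]
ee_rot: [2.232, 2.193, 0.005]
force: [-0.1, 0.7, -0.6]
width: 0.7
pos [0.419  0.1948 0.2321] tool d mm [-152.1   56.9   33.7]  y-angle -1.0 tilt -0.9999 F [-0.1  0.7 -0.6] w 0.700 t 10.90 world turn -3.4 -> tool-z turn 3.4
```

```bash
python3 -m inch '[[[0.3,-30,11,0,3.4],[0.3,-40,15,0,0],[0.3,-40,15,0,0],[0.3,-30,11,0,0],[0.3,0,0,0,0]]]';python3 -c "
from h import *
go([.4736,.0415,.2],-4.4)
c=cam('wrist');cv2.imwrite('pics/j_w.png',c[0]);print(proj(c,[.4736,.0415,.146]))
T=cam('top');crop(T[0],120,180,350,290,3.4,'pics/j_t.png')"
```

```text
clock: 11.4
position: [0.4617, 0.0484, 0.2302]
ee_rot: [2.293, 2.131, 0.004]
force: [-0.2, -0.5, 0.0]
width: 0.699
pos [0.4617 0.0484 0.2302] tool d mm [-5.8 12.1 30.4]  y-angle -4.2 tilt -0.9999 F [-0.2 -0.5  0. ] w 0.699 t 11.40 world turn -0.2 -> tool-z turn 0.2
[262.1486 200.1549]
```

View pics/j_w.png

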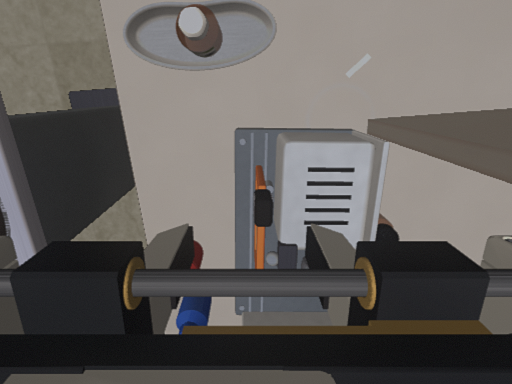

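View pics/j_t.png

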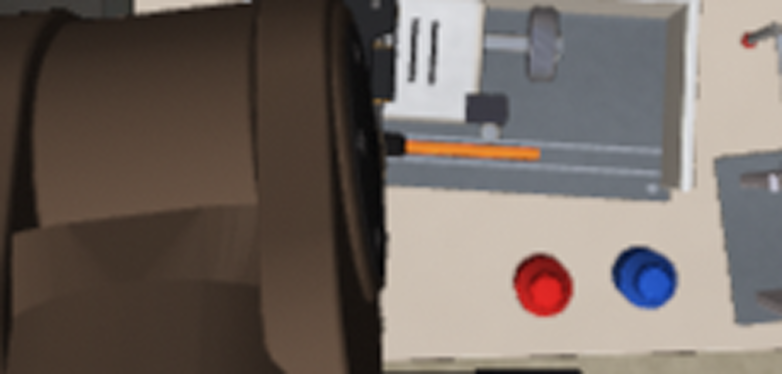

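The wrist view has the tab top at about (263,205), close to the predicted (262,200). The bottle stands in the dish at (195,25).

```bash
python3 -m inch '[[[0.3,-6,12,20,0],[0.3,0,0,20,0],[0.3,0,0,0,0]]]';python3 -c "
from h import *
go([.4736,.0415,.118],-4.4)"
```

```text
clock: 11.8
position: [0.472, 0.0495, 0.1876]
ee_rot: [2.286, 2.145, 0.004]
force: [-0.7, 0.0, 0.9]
width: 0.697
pos [0.472  0.0495 0.1876] tool d mm [-7.6  1.7 69.7]  y-angle -3.7 tilt -1.0000 F [-0.7  0.   0.9] w 0.697 t 11.80 world turn -0.7 -> tool-z turn 0.7
```

```bash
python3 -m inch '[[[0.3,-8,2,20,0.7],[0.3,0,0,20,0],[0.3,0,0,20,0],[0.3,0,0,0,0]]]';python3 -c "
from h import *
go([.4736,.0415,.118],-4.4)"
```

```text
clock: 12.2
position: [0.4736, 0.0465, 0.1269]
ee_rot: [2.292, 2.14, 0.005]
force: [-0.3, 0.3, 1.3]
width: 0.7
pos [0.4736 0.0465 0.1269] tool d mm [-5.   0.3  8.9]  y-angle -3.9 tilt -1.0000 F [-0.3  0.3  1.3] w 0.700 t 12.20 world turn -0.5 -> tool-z turn 0.5
```

```bash
python3 -m inch '[[[0.3,-7,0,9,0.5],[0.3,0,0,0,0],[0.6,0,0,0,0],[0.9,0,0,0,0],[0.9,0,0,0,0],[0.9,0,0,0,0],[0.9,0,0,0,0]]]' 25;python3 -c "
from h import *
go([.4736,.0415,.118],-4.4)"
```

```text
clock: 12.9
position: [0.4751, 0.0412, 0.1212]
ee_rot: [2.299, 2.131, 0.012]
force: [-0.1, 0.0, 0.4]
width: 0.314
pos [0.4751 0.0412 0.1212] tool d mm [ 0.2 -1.5  3.2]  y-angle -4.3 tilt -0.9999 F [-0.1  0.   0.4] w 0.314 t 12.90 world turn -0.1 -> tool-z turn 0.1
```

```bash
python3 -m inch '[[[0.9,0,0,0,0],[0.9,0,0,0,0],[0.9,0,0,0,0],[0.9,0,0,0,0]]]' 25;python3 -c "
from h import *
go([.4736,.0415,.118],-4.4)"
```

```text
clock: 13.3
position: [0.4745, 0.0412, 0.1213]
ee_rot: [2.3, 2.132, 0.012]
force: [-0.2, -0.2, -0.2]
width: 0.171
pos [0.4745 0.0412 0.1213] tool d mm [ 0.2 -1.   3.3]  y-angle -4.3 tilt -1.0000 F [-0.2 -0.2 -0.2] w 0.171 t 13.30 world turn -0.1 -> tool-z turn 0.1
```

The opening is 15.7 mm, so the 16 mm tab is held. Now I slide the guard.

```bash
python3 -m inch '[[[0.9,-10,0,0,0],[0.9,-15,0,0,0],[0.9,-15,0,0,0],[0.9,-15,0,0,0],[0.9,0,0,0,0]]]' 35;python3 -c "
from h import *
go([.4665,-.0632,.121],-4.4)"
```

```text
clock: 13.8
position: [0.4696, -0.016, 0.1213]
ee_rot: [2.299, 2.135, 0.012]
force: [1.4, -0.9, -0.1]
width: 0.169
pos [ 0.4696 -0.016   0.1213] tool d mm [-47.3   0.4   0.2]  y-angle -4.2 tilt -1.0000 F [ 1.4 -0.9 -0.1] w 0.169 t 13.80 world turn -0.2 -> tool-z turn 0.2
```

```bash
python3 -m inch '[[[0.9,-15,0,0,0],[0.9,-12,0,0,0],[0.9,-12,0,0,0],[0.9,-12,0,0,0],[0.9,-8,0,0,0],[0.9,0,0,0,0]]]' 35;python3 -c "
from h import *
go([.4665,-.0632,.121],-4.4)"
```

```text
clock: 14.4
position: [0.4663, -0.0543, 0.1213]
ee_rot: [-2.272, -2.145, -0.037]
force: [-0.7, -9.8, -0.3]
width: 0.172
pos [ 0.4663 -0.0543  0.1213] tool d mm [-8.9  0.7  0.1]  y-angle -3.3 tilt -0.9996 F [-0.7 -9.8 -0.3] w 0.172 t 14.40 world turn -1.1 -> tool-z turn 1.1
```

```bash
python3 -m inch '[[[0.9,-8,0,0,0],[0.9,-8,0,0,0],[0.9,-5,0,0,0],[0.9,0,0,0,0]]]' 45;python3 -c "
from h import *
go([.4665,-.0632,.121],-4.4)"
```

```text
clock: 14.8
position: [0.4662, -0.0555, 0.1213]
ee_rot: [-2.242, -2.148, -0.059]
force: [0.1, -2.5, -0.7]
width: 0.171
pos [ 0.4662 -0.0555  0.1213] tool d mm [-7.6  0.6 -0.1]  y-angle -2.5 tilt -0.9986 F [ 0.1 -2.5 -0.7] w 0.171 t 14.80 world turn -1.9 -> tool-z turn 1.9
```

```bash
python3 -c "
from h import *
c=cam('wrist');cv2.imwrite('pics/k_w.png',c[0])
s=cam('scene');crop(s[0],180,130,340,270,5,'pics/k_s.png')"
```

```text
(no output)
```

View pics/k_s.png

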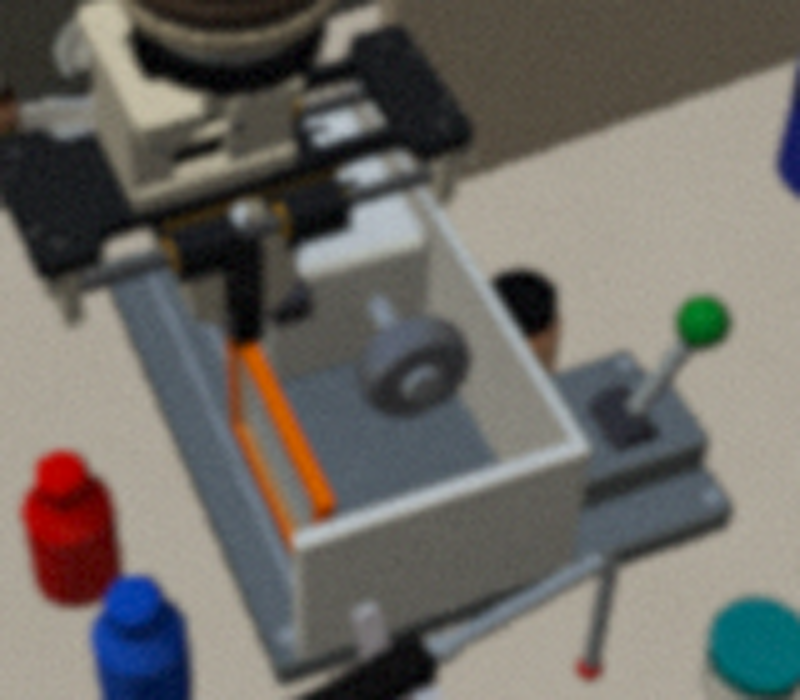

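View pics/k_w.png

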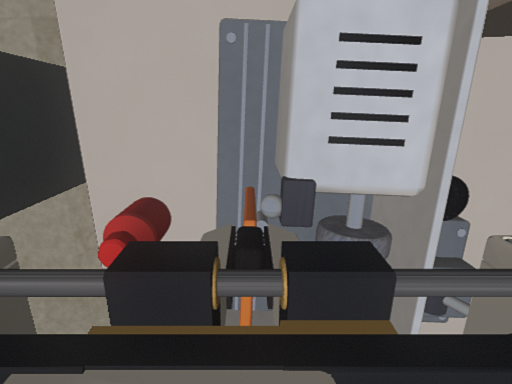

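```bash
python3 -m inch '[[[0.9,-15,0,0,0],[0.9,-15,0,0,0]]]' 45;python3 -c "
from h import *
go([.4665,-.0632,.121],-4.4)"
```

```text
clock: 15.1
position: [0.4653, -0.0657, 0.1204]
ee_rot: [-2.213, -2.146, -0.08]
force: [-1.4, 46.3, 15.8]
width: 0.178
pos [ 0.4653 -0.0657  0.1204] tool d mm [ 2.6  1.1 -0.4]  y-angle -1.7 tilt -0.9970 F [-1.4 46.3 15.8] w 0.178 t 15.10 world turn -2.7 -> tool-z turn 2.7
```

```bash
python3 -m inch '[[[0.9,0,0,0,0],[0.9,0,0,0,0]]]' 45;python3 -c "
from h import *
go([.4665,-.0632,.121],-4.4)
print(R.from_rotvec(arm.observe()['ee_rot']).as_matrix())
c=cam('wrist');cv2.imwrite('pics/l_w.png',c[0])
s=cam('scene');crop(s[0],180,130,340,270,5,'pics/l_s.png')"
```

```text
clock: 15.3
position: [0.4654, -0.0644, 0.1203]
ee_rot: [-2.211, -2.146, -0.082]
force: [-1.0, -1.8, 0.9]
width: 0.174
pos [ 0.4654 -0.0644  0.1203] tool d mm [ 1.3  1.1 -0.6]  y-angle -1.7 tilt -0.9968 F [-1.  -1.8  0.9] w 0.174 t 15.30 world turn -2.7 -> tool-z turn 2.7
[[ 0.03    0.9995 -0.0029]
 [ 0.9964 -0.0297  0.0797]
 [ 0.0795 -0.0053 -0.9968]]
```

View pics/l_s.png

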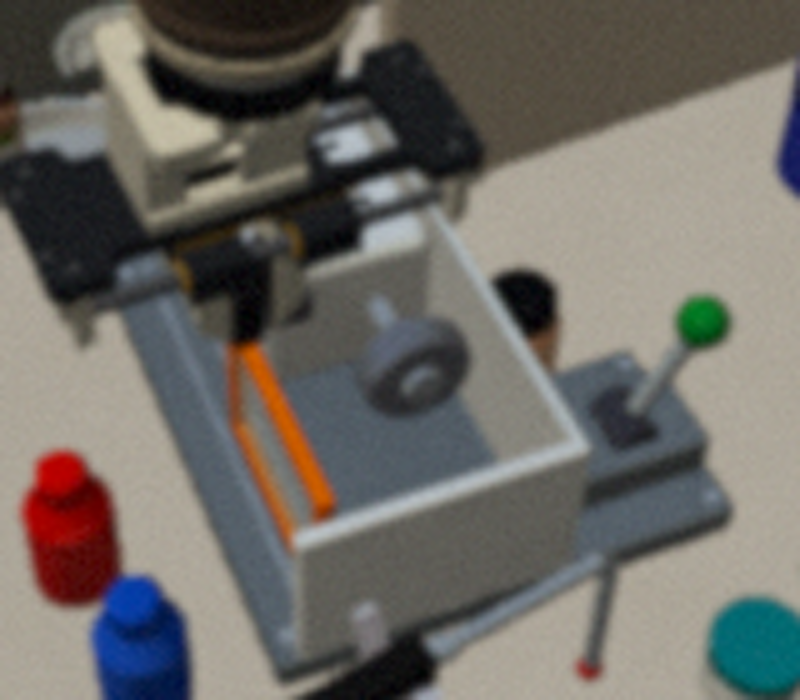

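View pics/l_w.png

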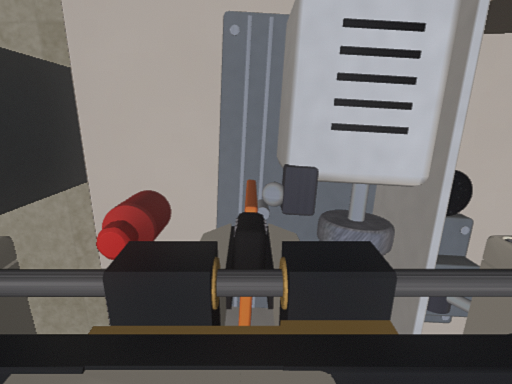

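```bash
python3 -c "
from h import *
s=cam('scene');w=cam('wrist');yaw=-.0768;o=np.array([.5415,-.054,0])
xv=np.array([np.cos(yaw),np.sin(yaw),0]);yv=np.array([-np.sin(yaw),np.cos(yaw),0])
def pf(P): d=P-o; return (np.array([d@xv,d@yv,d[2]])*1000).round(1)
for uv in((335,505),(315,518),(325,512)): print('lead',pf(onz(s,uv[0]/5+180,uv[1]/5+130,.11)))
print('wallfront',pf(onz(s,300/5+180,542/5+130,.11)),'wallrear',pf(onz(s,587/5+180,450/5+130,.11)))
print('trail',pf(onz(w,250,181,.11)), 'tab bottom L', pf(onz(s,245/5+180,340/5+130,.11)))
"

```

```text
lead [ -73.1 -120.5  110. ]
lead [ -83.3 -123.4  110. ]
lead [ -78.3 -122.2  110. ]
wallfront [ -93.5 -132.1  110. ] wallrear [  38.3 -135.1  110. ]
trail [-75.7  15.9 110. ] tab bottom L [-76. -21. 110.]
```

```bash
python3 -m inch '[[[0.5,0,0,0,0],[0.3,0,0,0,0],[0.3,0,0,0,0],[0.3,0,0,0,0],[0.3,0,0,-20,0],[0.3,0,0,-30,0],[0.3,0,0,-30,0],[0.3,0,0,0,0]]]' ;python3 -c "
from h import *
go([.46,.05,.22],-4.4)
print(R.from_rotvec(arm.observe()['ee_rot']).as_matrix())"
```

```text
clock: 16.3
position: [0.465, -0.0731, 0.2019]
ee_rot: [-2.212, -2.147, -0.076]
force: [0.3, 0.2, -0.1]
width: 0.701
pos [ 0.465  -0.0731  0.2019] tool d mm [123.9  -8.8  -8.7]  y-angle -1.7 tilt -0.9971 F [ 0.3  0.2 -0.1] w 0.701 t 16.30 world turn -2.7 -> tool-z turn 2.7
[[ 0.0301  0.9995 -0.0055]
 [ 0.9967 -0.0296  0.076 ]
 [ 0.0758 -0.0078 -0.9971]]
```

```bash
python3 -m inch '[[[0.3,20,0,-20,0],[0.3,40,0,-10,0],[0.3,40,0,0,0],[0.3,30,0,0,0],[0.3,0,0,0,0]]]' ;python3 -c "
from h import *
go([.398,-.255,.25],86)
c=cam('wrist');cv2.imwrite('pics/m_w.png',c[0])
s=cam('scene');crop(s[0],180,130,340,270,5,'pics/m_s.png')
s=cam('top');crop(s[0],200,160,340,260,5,'pics/m_t.png')"
```

```text
clock: 16.8
position: [0.4692, 0.058, 0.242]
ee_rot: [-2.215, -2.144, -0.078]
force: [-0.1, 0.1, 0.2]
width: 0.7
pos [0.4692 0.058  0.242 ] tool d mm [-313.6  -61.1  -31.6]  y-angle -1.9 tilt -0.9971 F [-0.1  0.1  0.2] w 0.700 t 16.80 world turn 87.9 -> tool-z turn -87.9
```

View pics/m_s.png

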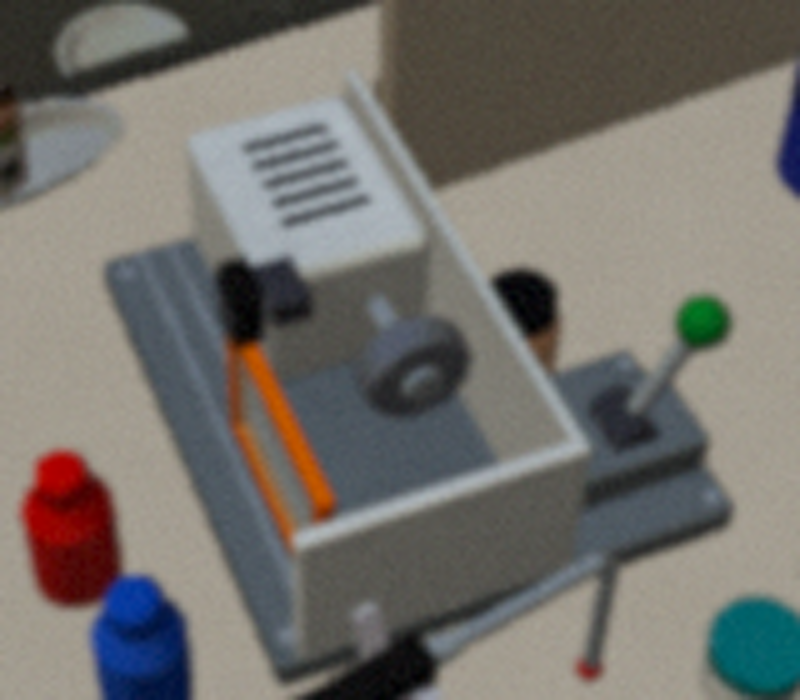

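View pics/m_w.png

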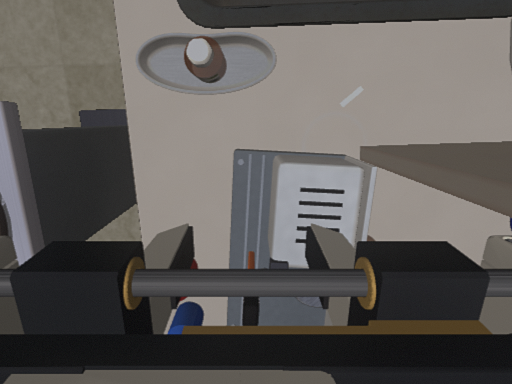

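View pics/m_t.png

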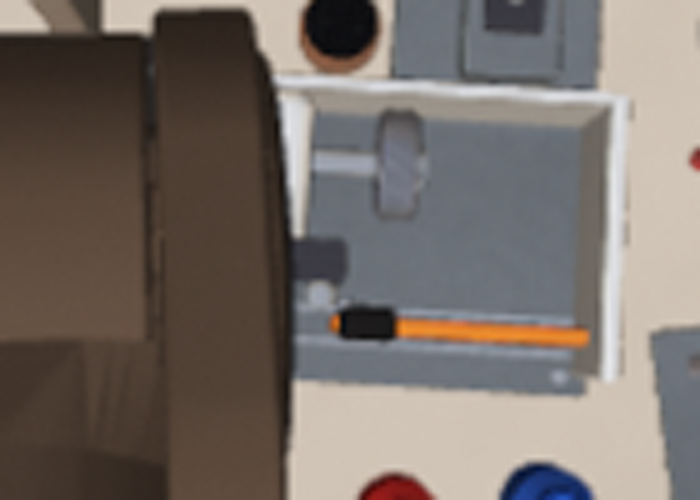

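```bash
python3 -c "
from h import *
s=cam('top');yaw=-.0768;o=np.array([.5415,-.054,0])
xv=np.array([np.cos(yaw),np.sin(yaw),0]);yv=np.array([-np.sin(yaw),np.cos(yaw),0])
def pf(P): d=P-o; return (np.array([d@xv,d@yv,d[2]])*1000).round(1)
for n,uv,z in(('lead',(589,338),.11),('trail',(330,323),.11),('tabL',(338,325),.146),('tabR',(398,324),.146),('wallfront out',(616,380),.11),('wall inner front',(602,380),.11)): print(n,pf(onz(s,uv[0]/5+200,uv[1]/5+160,z)))
"

```

```text
lead [ -77.  -119.8  110. ]
trail [-76.    1.9 110. ]
tabL [-77.2  -0.9 146. ]
tabR [-75.4 -27.8 146. ]
wallfront out [ -95.9 -133.1  110. ]
wall inner front [ -96.3 -126.5  110. ]
```

```bash
python3 -c "
from h import *
print(arm.observe()['joints'])
go([.398,-.255,.25],94.1)"
```

```text
[-0.6105  0.1694  0.5215  1.9438 -0.1826  1.0546 -0.0448]
pos [0.4691 0.0523 0.2419] tool d mm [-308.5  -58.8  -30.7]  y-angle -2.3 tilt -0.9972 F [ 0.2 -0.4  0.4] w 0.700 t 17.00 world turn -83.6 -> tool-z turn 83.6
```

```bash
python3 -m inch '[[[0.3,-35,-6,-4,0],[0.3,-45,-9,-4,0],[0.3,-45,-9,-4,0],[0.3,-45,-9,-4,0],[0.3,-45,-9,-4,0],[0.3,-45,-9,-4,0],[0.3,-35,-8,-4,0],[0.3,0,0,0,8.5],[0.3,0,0,0,8.5],[0.3,0,0,0,8.5],[0.3,0,0,0,8.5],[0.3,0,0,0,8.5]]]' ; python3 -m inch '[[[0.3,0,0,0,8.5],[0.3,0,0,0,8.5],[0.3,0,0,0,8.5],[0.3,0,0,0,8.5],[0.3,0,0,0,8.5],[0.3,0,0,0,0]]]'; python3 -c "
from h import *
print(arm.observe()['joints'])
go([.398,-.255,.25],94.1)
print(R.from_rotvec(arm.observe()['ee_rot']).as_matrix())
c=cam('wrist');cv2.imwrite('pics/n_w.png',c[0])"
```

```text
clock: 18.2
position: [0.3836, -0.2694, 0.2472]
ee_rot: [-2.85, -1.158, -0.037]
force: [-0.0, 0.3, 0.2]
width: 0.699
clock: 18.8
position: [0.3769, -0.2762, 0.2463]
ee_rot: [-3.073, -0.027, 0.004]
force: [1.2, 0.3, 0.2]
width: 0.702
[-0.2998  0.2781  1.0969  1.9347 -0.3217  1.1498 -0.6227]
pos [ 0.3769 -0.2762  0.2463] tool d mm [ 21.5 -21.1  -2.3]  y-angle -89.0 tilt -0.9977 F [1.2 0.3 0.2] w 0.702 t 18.80 world turn 3.1 -> tool-z turn -3.1
[[ 0.9998  0.0177 -0.0031]
 [ 0.0178 -0.9975  0.0683]
 [-0.0019 -0.0683 -0.9977]]
```

View pics/n_w.png

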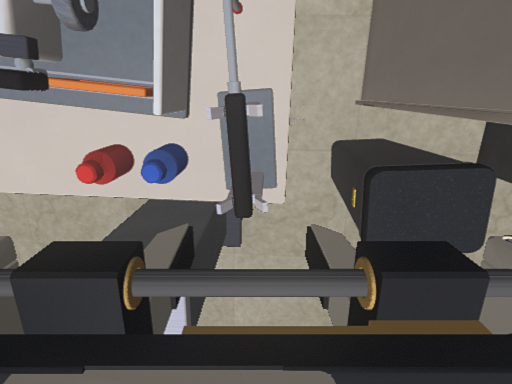

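```bash
python3 -c "
from h import *
c=cam('wrist')
a=onz(c,235,95,.125);b=onz(c,243,214,.125);print(a,b,np.linalg.norm(a-b),(a+b)/2, np.arctan2(*(a-b)[[1,0]]))
print(proj(c,[.398,-.255,.125]))
go([.398,-.255,.14],94.1)"
```

```text
[ 0.4563 -0.2543  0.125 ] [ 0.3441 -0.2633  0.125 ] 0.11254676483670013 [ 0.4002 -0.2588  0.125 ] 0.0797023389773031
[235.1416 160.1169]
pos [ 0.3771 -0.276   0.2464] tool d mm [ 21.6 -13.2 107.6]  y-angle -88.6 tilt -0.9977 F [ 0.1 -0.5  1. ] w 0.701 t 18.90 world turn 2.7 -> tool-z turn -2.7
```

```bash
python3 -m inch '[[[0.3,22,-12,40,-2.7],[0.3,0,0,40,0],[0.3,0,0,0,0]]]' ; python3 -c "
from h import *
print(arm.observe()['joints'])
go([.399,-.2565,.096],94.1)"
```

```text
clock: 19.2
position: [0.3998, -0.2596, 0.1666]
ee_rot: [-3.071, -0.129, -0.006]
force: [-1.2, -0.8, 0.3]
width: 0.7
[-0.2209  0.3967  0.9807  2.0246 -0.4585  0.9861 -0.4831]
pos [ 0.3998 -0.2596  0.1666] tool d mm [-1.   1.6 70.6]  y-angle -85.2 tilt -0.9977 F [-1.2 -0.8  0.3] w 0.700 t 19.20 world turn -0.7 -> tool-z turn 0.7
```

```bash
python3 -m inch '[[[0.3,-1,1,30,0],[0.3,0,0,30,0],[0.3,0,0,10,0],[0.3,0,0,0,0]]]' ; python3 -c "
from h import *
print(arm.observe()['joints'])
go([.399,-.2565,.096],94.1)
c=cam('wrist');cv2.imwrite('pics/o_w.png',c[0])"
```

```text
clock: 19.6
position: [0.4006, -0.2591, 0.0997]
ee_rot: [-3.073, -0.139, -0.013]
force: [-0.5, -0.1, -0.6]
width: 0.7
[-0.1283  0.4924  0.8791  2.0947 -0.5843  0.8492 -0.3644]
pos [ 0.4006 -0.2591  0.0997] tool d mm [-1.4 -2.5  3.9]  y-angle -84.8 tilt -0.9978 F [-0.5 -0.1 -0.6] w 0.700 t 19.60 world turn -1.1 -> tool-z turn 1.1
```

View pics/o_w.png

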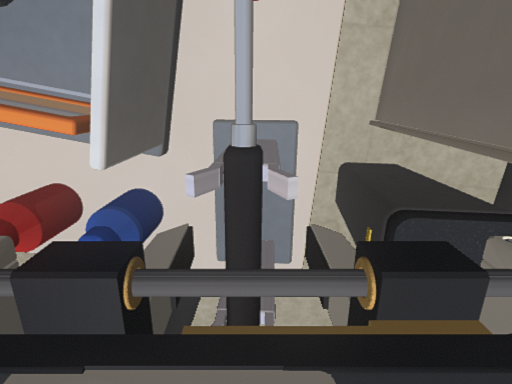

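```bash
python3 -m inch '[[[0.3,-1,-2,4,1],[0.3,0,0,0,0],[0.6,0,0,0,0],[0.9,0,0,0,0],[0.9,0,0,0,0],[0.9,0,0,0,0],[0.9,0,0,0,0],[0.9,0,0,0,0],[0.9,0,0,0,0],[0.9,0,0,0,0],[0.9,0,0,0,0]]]' 40; python3 -c "
from h import *
print(arm.observe()['joints'])
go([.399,-.2565,.096],94.1)
print(R.from_rotvec(arm.observe()['ee_rot']).as_matrix())"
```

```text
clock: 20.75
position: [0.4023, -0.2586, 0.101]
ee_rot: [-3.076, -0.113, -0.024]
force: [-0.8, 0.1, 0.5]
width: 0.194
[-0.1344  0.4886  0.8846  2.0975 -0.5901  0.8453 -0.3774]
pos [ 0.4023 -0.2586  0.101 ] tool d mm [-3.2 -2.   5.1]  y-angle -85.8 tilt -0.9979 F [-0.8  0.1  0.5] w 0.194 t 20.75 world turn -0.1 -> tool-z turn 0.1
[[ 0.9972  0.0738  0.0131]
 [ 0.0728 -0.9953  0.0641]
 [ 0.0178 -0.063  -0.9979]]
```

```bash
python3 -m inch '[[[0.9,0.5,-1,-15,0],[0.9,0.5,-2,-30,0],[0.9,0.5,-2,-30,0],[0.9,0.5,-2,-40,0],[0.9,0.5,-1,-30,0],[0.9,0,0,0,0]]]' 40; python3 -c "
from h import *
print(arm.observe()['joints'])
go([.5365,-.14,.23],94.1)
print(R.from_rotvec(arm.observe()['ee_rot']).as_matrix())
c=cam('wrist');cv2.imwrite('pics/p_w.png',c[0])
s=cam('scene');cv2.imwrite('pics/p_s.png',s[0])
"
```

```text
clock: 21.35
position: [0.3997, -0.2611, 0.2545]
ee_rot: [-3.077, -0.104, -0.016]
force: [0.1, -0.5, -1.0]
width: 0.194
[-0.3428  0.2752  1.0891  1.9123 -0.3243  1.157  -0.6282]
pos [ 0.3997 -0.2611  0.2545] tool d mm [ 144.4 -109.7   33.3]  y-angle -86.1 tilt -0.9979 F [ 0.1 -0.5 -1. ] w 0.194 t 21.35 world turn 0.2 -> tool-z turn -0.2
[[ 0.9976  0.0681  0.0085]
 [ 0.0674 -0.9957  0.0635]
 [ 0.0128 -0.0628 -0.9979]]
```

View pics/p_w.png

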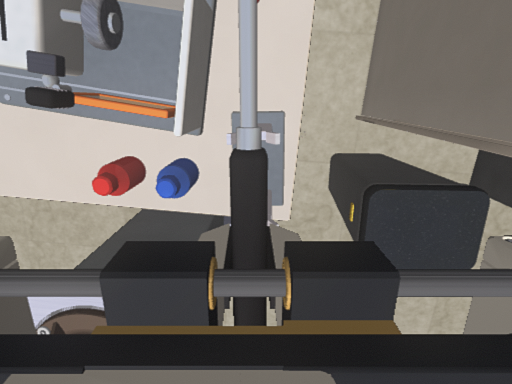

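View pics/p_s.png

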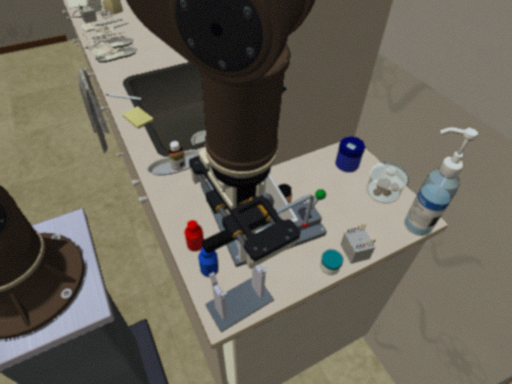

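```bash
python3 -c "
from h import *
def st():
    s=arm.observe();return s['position'],R.from_rotvec(s['ee_rot']).as_matrix()
p,Rm=st()
tip=p+Rm@[.147,0,.075];print('tip pred',tip)
S=cam('scene');T=cam('top')
ps,pt=proj(S,tip),proj(T,tip);print(ps,pt)
for n,c,q in(('s',S,ps),('t',T,pt)):
    x,y=map(int,q);crop(c[0],max(x-45,0),max(y-35,0),x+45,y+35,8,'pics/q_%s.png'%n);print(n,x-45,y-35)
    h=cv2.cvtColor(c[0],cv2.COLOR_BGR2HSV);m=cv2.inRange(h,(0,120,60),(6,255,255))|cv2.inRange(h,(174,120,60),(180,255,255))
    k,l,s_,ce=cv2.connectedComponentsWithStats(m);print([(s_[i][4],ce[i]) for i in range(1,k)])
"
```

```text
tip pred [ 0.5458 -0.2446  0.1779]
[305.4415 222.672 ] [356.5018 185.0294]
s 260 187
[(np.int32(438), array([193.3242, 235.3516])), (np.int32(20), array([304.15, 225.05]))]
t 311 150
[(np.int32(10), array([355.1, 187.2])), (np.int32(235), array([279.1745, 263.7191]))]
```

View pics/q_s.png

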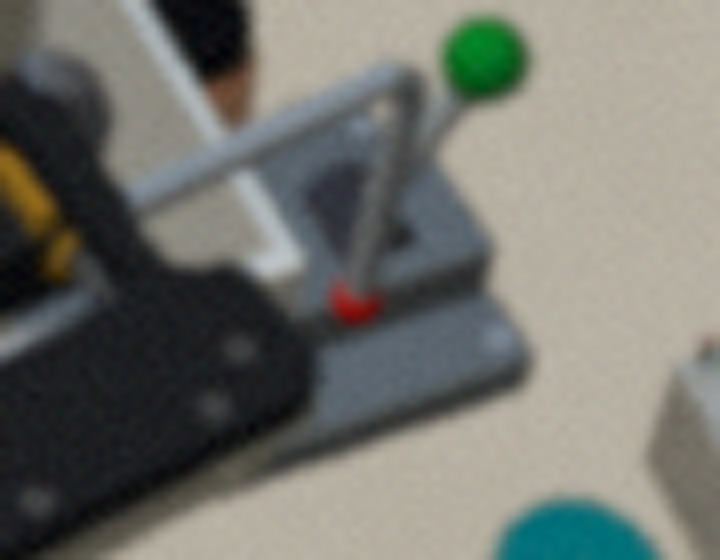

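View pics/q_t.png

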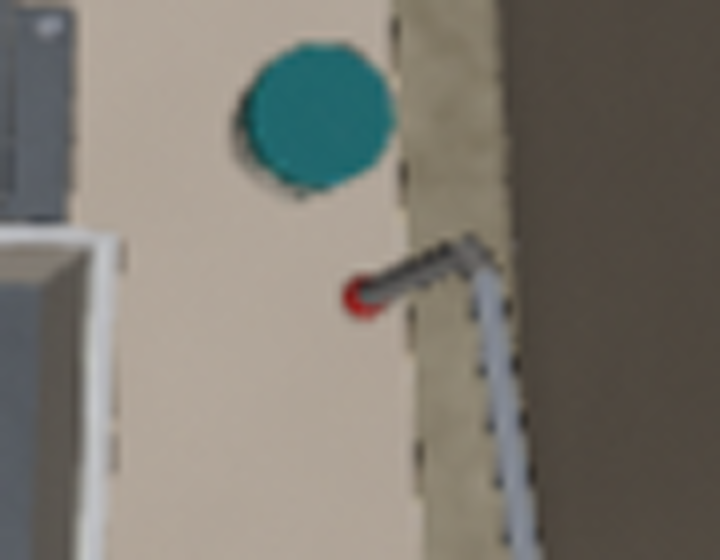

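```bash
python3 -c "
from h import *
S=cam('scene');T=cam('top')
print('tip',two(T,(311+360/8,150+296/8),S,(260+356/8,187+301/8)))
print('bend',two(T,(311+468/8,150+250/8),S,(260+402/8,187+80/8)))
h=cv2.cvtColor(S[0],cv2.COLOR_BGR2HSV);m=cv2.inRange(h,(50,120,50),(70,255,255));k,l,s_,ce=cv2.connectedComponentsWithStats(m);i=1+np.argmax(s_[1:,4]);print(ce[i])
P,e=two(T,(305.9,143.2),S,ce[i]);print('ball',P,e)
yaw=-.0768;o=np.array([.5415,-.054,0]);xv=np.array([np.cos(yaw),np.sin(yaw),0]);yv=np.array([-np.sin(yaw),np.cos(yaw),0])
d=P-o;print(d@xv,d@yv);print('nominal ball',o+.126*xv-.085*yv, 'on', o+.058*xv-.085*yv)
print(arm.observe()['position'],arm.observe()['joints'])
"
```

```text
tip (array([ 0.5428, -0.2449,  0.1737]), np.float64(0.00197455819283772))
bend (array([ 0.5429, -0.2475,  0.2577]), np.float64(0.0008000756820990882))
[319.9706 193.9412]
ball [ 0.659  -0.1484  0.105 ] 0.0007744542557376501
0.1243489669294755 -0.0851268124901864
nominal ball [ 0.6606 -0.1484  0.    ] on [ 0.5928 -0.1432  0.    ]
[ 0.3979 -0.2588  0.2495] [-0.3392  0.2817  1.0841  1.9196 -0.3274  1.1534 -0.6253]
```

```bash
python3 -c "
from h import *
go([.548,-.1635,.25],94.1)"
```

```text
pos [ 0.3979 -0.2588  0.2495] tool d mm [156.2 -84.6   6. ]  y-angle -86.1 tilt -0.9978 F [-0.2  0.3 -0.8] w 0.196 t 21.65 world turn 0.2 -> tool-z turn -0.2
```

```bash
python3 -m inch '[[[0.9,20,-11,0,0],[0.9,30,-16,0,0],[0.9,30,-16,0,0],[0.9,30,-16,0,0],[0.9,30,-16,0,0],[0.9,15,-8,0,0],[0.9,0,0,0,0]]]' ; python3 -c "
from h import *
go([.548,-.1635,.25],94.1); print(arm.observe()['joints'])"
```

```text
clock: 22.35
position: [0.552, -0.1588, 0.2487]
ee_rot: [-3.07, -0.101, 0.012]
force: [0.2, -0.2, -1.2]
width: 0.193
pos [ 0.552  -0.1588  0.2487] tool d mm [-4.3  4.4 -1.6]  y-angle -86.3 tilt -0.9975 F [ 0.2 -0.2 -1.2] w 0.193 t 22.35 world turn 0.4 -> tool-z turn -0.4
[-0.4327  0.4806  0.99    1.6953 -0.4788  1.2515 -0.8236]
```

```bash
cat >> h.py <<'E'
def blob(c,rng,near,rad=40):
    h=cv2.cvtColor(c[0],cv2.COLOR_BGR2HSV);m=0
    for a,b in rng: m=m|cv2.inRange(h,a,b)
    k,l,s,ce=cv2.connectedComponentsWithStats(m)
    L=[(np.linalg.norm(ce[i]-near),s[i][4],ce[i]) for i in range(1,k) if s[i][4]>3 and np.linalg.norm(ce[i]-near)<rad]
    return max(L,key=lambda a:a[1]) if L else None
RED=[((0,120,60),(6,255,255)),((174,120,60),(180,255,255))]
GRN=[((50,120,50),(70,255,255))]
def tipcheck(tag):
    S=cam('scene');T=cam('top');p=arm.observe()['position']+np.array([.145,.0139,-.076])
    a,b=blob(S,RED,proj(S,p),20),blob(T,RED,proj(T,p),20);print('pred',p,proj(S,p),proj(T,p),a,b)
    if a and b: print('tip',two(T,b[2],S,a[2]))
    g=[.64,-.148,.105]
    a,b=blob(S,GRN,proj(S,g),40),blob(T,GRN,proj(T,g),40)
    if a and b: print('ball',two(T,b[2],S,a[2]))
    else: print(a,b)
    crop(S[0],255,160,375,250,6,'pics/%s_s.png'%tag);crop(T[0],270,110,370,190,7,'pics/%s_t.png'%tag)
E
python3 -c "
from h import *
tipcheck('r')"
```

```text
pred [ 0.6948 -0.147   0.1731] [337.8411 167.6546] [308.6654 120.3641] (np.float64(0.9412056233390946), np.int32(7), array([337.1429, 168.2857])) (np.float64(2.1577564260181163), np.int32(8), array([307.125, 121.875]))
tip (array([ 0.6939, -0.1446,  0.1691]), np.float64(0.002648968842943337))
ball (array([ 0.6588, -0.1485,  0.1051]), np.float64(0.000672993487033812))
```

View pics/r_s.png

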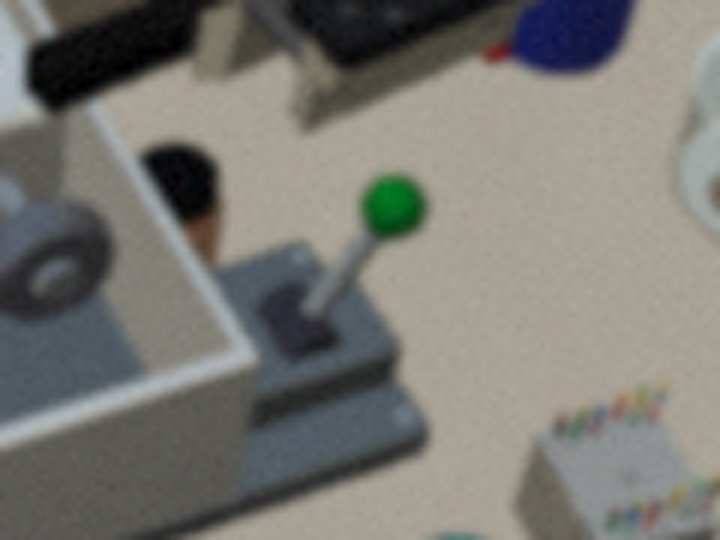

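View pics/r_t.png

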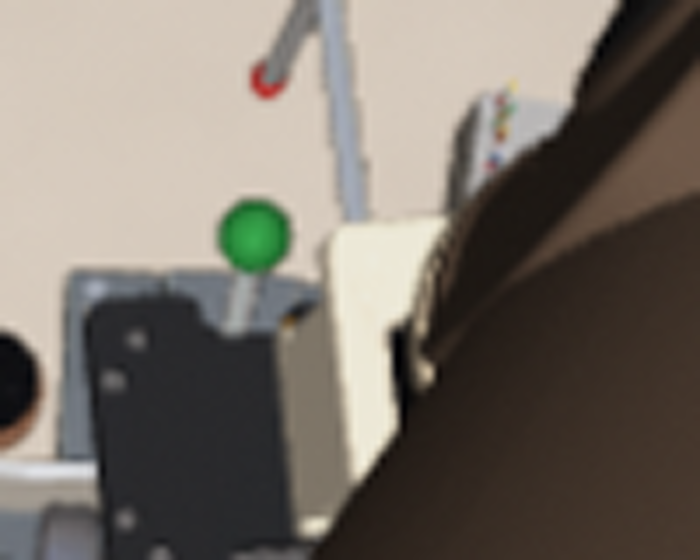

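```bash
python3 -c "
from h import *
go([.550,-.165,.156],94.1)"
```

```text
pos [ 0.5498 -0.1609  0.2491] tool d mm [ 0.5 10.6 92.6]  y-angle -86.4 tilt -0.9975 F [-0.5 -0.1 -1. ] w 0.191 t 22.45 world turn 0.5 -> tool-z turn -0.5
```

```bash
python3 -m inch '[[[0.9,0,5,10,0],[0.9,0,2,25,0],[0.9,0,2,25,0],[0.9,0,1,20,0],[0.9,0,0,0,0]]]' ; python3 -c "
from h import *
go([.550,-.165,.156],94.1); tipcheck('s')"
```

```text
clock: 22.95
position: [0.5433, -0.1728, 0.1653]
ee_rot: [-3.072, -0.078, 0.011]
force: [0.4, 0.1, -1.6]
width: 0.201
pos [ 0.5433 -0.1728  0.1653] tool d mm [ 7.2 -6.8  9.8]  y-angle -87.1 tilt -0.9976 F [ 0.4  0.1 -1.6] w 0.201 t 22.95 world turn 1.2 -> tool-z turn -1.2
pred [ 0.6898 -0.1597  0.0919] [332.9575 196.4049] [309.1728 132.242 ] None (np.float64(2.0596251467098243), np.int32(7), array([309.4286, 134.2857]))
None (np.float64(7.8025157375109435), np.int32(71), array([305.9155, 143.2535]))
```

View pics/s_s.png

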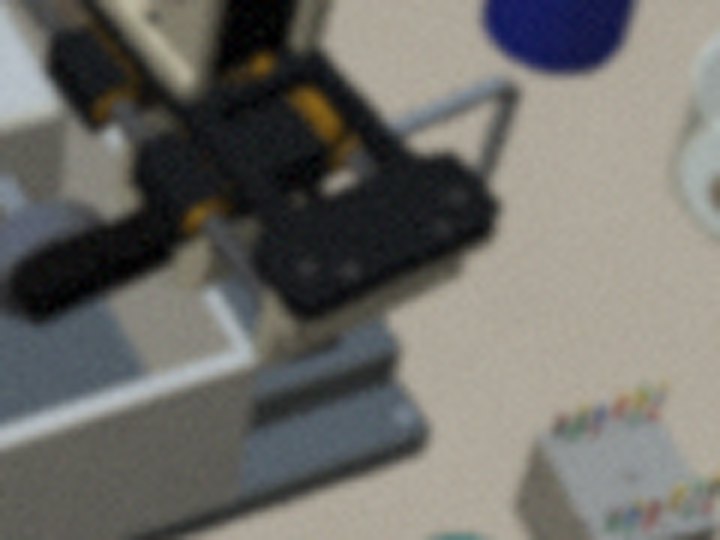

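View pics/s_t.png

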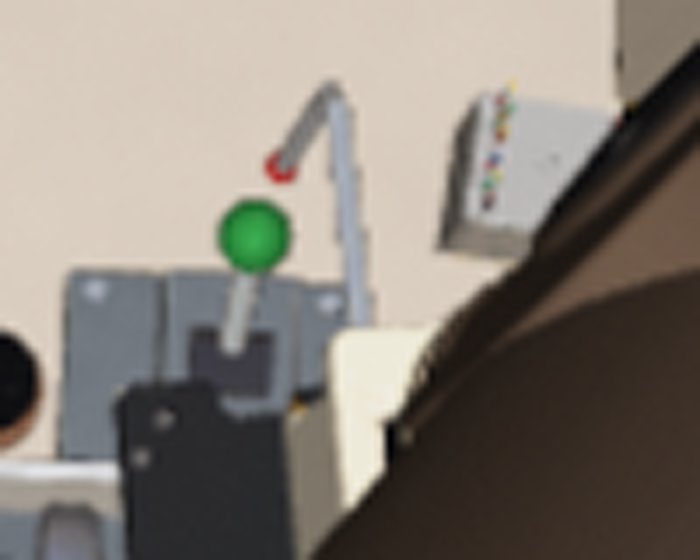

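```bash
python3 -m inch '[[[0.9,3,-7,8,0],[0.9,0,0,0,0]]]' ; python3 -c "
from h import *
go([.550,-.165,.156],94.1)
T=cam('top');S=cam('scene')
b=blob(T,RED,proj(T,[.69,-.15,.083]),20);print(b, onz(T,*b[2],.082))
s=cam('scene');crop(S[0],255,160,375,250,6,'pics/t_s.png')"
```

```text
clock: 23.25
position: [0.5482, -0.1665, 0.1618]
ee_rot: [-3.073, -0.076, 0.001]
force: [-1.1, 0.4, -1.6]
width: 0.192
pos [ 0.5482 -0.1665  0.1618] tool d mm [ 1.9 -1.   5.9]  y-angle -87.2 tilt -0.9977 F [-1.1  0.4 -1.6] w 0.192 t 23.25 world turn 1.3 -> tool-z turn -1.3
(np.float64(1.5298870478999322), np.int32(7), array([306.2857, 133.1429])) [ 0.6904 -0.154   0.082 ]
```

```bash
python3 -m inch '[[[0.9,0,-4,6,0],[0.9,-10,-1,0,0],[0.9,-10,-1,0,0],[0.9,-10,-1,0,0],[0.9,-10,-1,0,0],[0.9,0,0,0,0]]]' ; python3 -c "
from h import *
go([.469,-.157,.156],94.1); tipcheck('u')"
```

```text
clock: 24.0
position: [0.5048, -0.1617, 0.1578]
ee_rot: [-3.076, -0.074, -0.005]
force: [-0.6, -1.1, -0.1]
width: 0.196
pos [ 0.5048 -0.1617  0.1578] tool d mm [-35.5  -6.3   2. ]  y-angle -87.2 tilt -0.9979 F [-0.6 -1.1 -0.1] w 0.196 t 24.00 world turn 1.3 -> tool-z turn -1.3
pred [ 0.6512 -0.1476  0.0818] [315.7156 201.3232] [304.3631 148.6816] (np.float64(0.993077255587803), np.int32(9), array([315.1111, 202.1111])) None
ball (array([ 0.6348, -0.1463,  0.1158]), np.float64(0.0032913809406684216))
```

View pics/u_t.png

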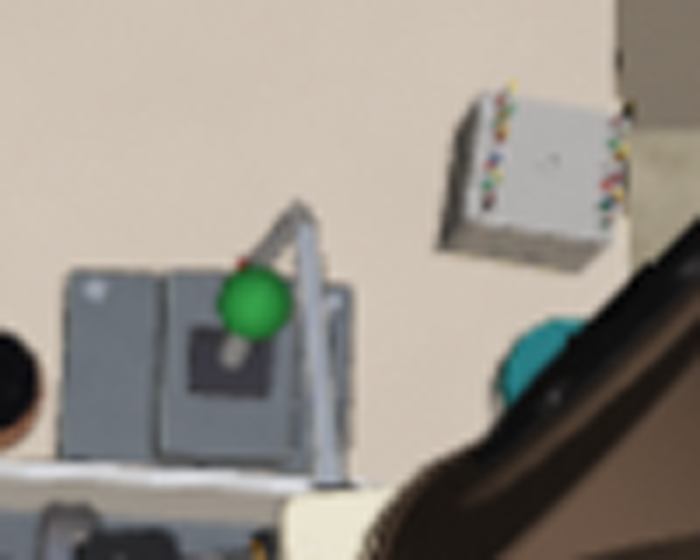

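The ball has come forward from x 0.659 to 0.635 and sits centred on the upright. I keep pulling.

```bash
python3 -m inch '[[[0.9,-10,-1.5,0,0],[0.9,-10,-1.5,0,0],[0.9,-10,-1.5,0,0],[0.9,0,0,0,0]]]' ; python3 -c "
from h import *
go([.469,-.157,.156],94.1); tipcheck('v')"
```

```text
clock: 24.5
position: [0.4741, -0.1586, 0.1579]
ee_rot: [-3.077, -0.076, -0.007]
force: [0.5, 0.3, -0.2]
width: 0.193
pos [ 0.4741 -0.1586  0.1579] tool d mm [-5.1 -1.7  2. ]  y-angle -87.2 tilt -0.9979 F [ 0.5  0.3 -0.2] w 0.193 t 24.50 world turn 1.3 -> tool-z turn -1.3
pred [ 0.6204 -0.1446  0.082 ] [303.9949 204.921 ] [303.6464 160.9039] (np.float64(0.8756115709954754), np.int32(13), array([303.4615, 205.6154])) (np.float64(0.8117122813298241), np.int32(7), array([302.8571, 160.7143]))
tip (array([ 0.6213, -0.143 ,  0.0774]), np.float64(0.0011655619692112734))
ball (array([ 0.5992, -0.1432,  0.1093]), np.float64(0.002538028118599845))
```

View pics/v_t.png

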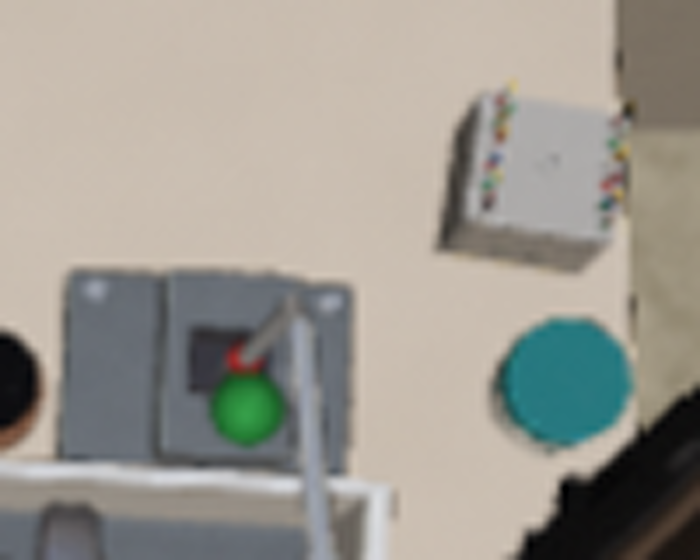

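View pics/v_s.png

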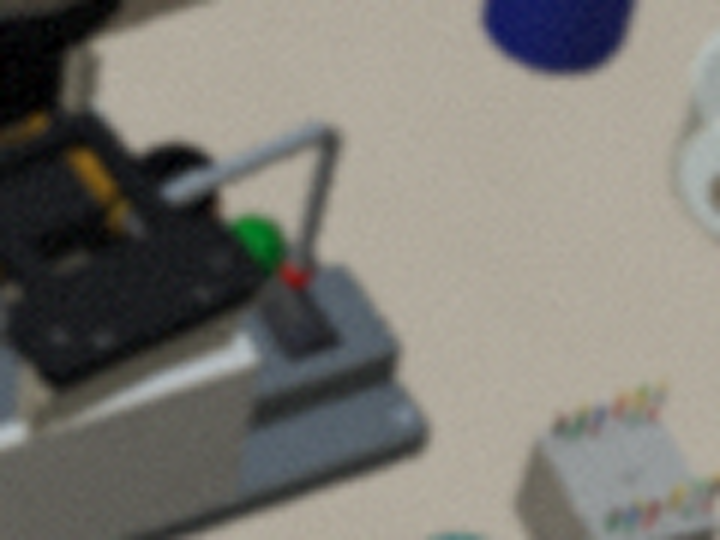

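```bash
python3 -m inch '[[[0.9,-7,-1,0,0],[0.9,-7,-1,0,0]]]' ; python3 -c "
from h import *
tipcheck('w'); T=cam('top');b=blob(T,GRN,proj(T,[.595,-.143,.103]),20);print(b,onz(T,*b[2],.103))
go([.469,-.157,.156],94.1)"
```

```text
clock: 24.8
position: [0.4629, -0.1576, 0.1583]
ee_rot: [-3.079, -0.078, -0.012]
force: [5.2, -1.5, -0.5]
width: 0.191
pred [ 0.6068 -0.1435  0.0823] [298.819  206.5342] [303.4501 166.312 ] (np.float64(2.7797048854492195), np.int32(10), array([301.5, 205.8])) (np.float64(2.9124649642200646), np.int32(5), array([303.4, 163.4]))
tip (array([ 0.6142, -0.1438,  0.0813]), np.float64(0.00015283936612610493))
ball (array([ 0.5921, -0.1425,  0.1051]), np.float64(0.0004891445214218171))
(np.float64(0.9590836000369689), np.int32(83), array([304.6265, 170.6265])) [ 0.5927 -0.1431  0.103 ]
pos [ 0.4621 -0.1573  0.1584] tool d mm [6.9 0.2 2.4]  y-angle -87.1 tilt -0.9980 F [ 1.  -0.1  0.7] w 0.191 t 24.95 world turn 1.2 -> tool-z turn -1.2
```

The force at the stop is 5 N and the ball is at x 0.5925, against 0.5928 expected for on. I back off and lift.

```bash
python3 -m inch '[[[0.9,10,1,0,0],[0.9,15,2,0,0],[0.9,10,1,0,0],[0.9,0,0,-10,0],[0.9,0,-2,-30,0],[0.9,0,-2,-30,0],[0.9,0,-2,-30,0],[0.9,0,0,0,0]]]' ; python3 -c "
from h import *
tipcheck('x');go([.4,-.26,.255],94.1);print(arm.observe()['joints'])
c=cam('wrist');cv2.imwrite('pics/x_w.png',c[0])"
```

```text
clock: 25.75
position: [0.4956, -0.1598, 0.2616]
ee_rot: [-3.077, -0.076, 0.007]
force: [1.4, -1.2, -0.7]
width: 0.19
pred [ 0.6394 -0.1445  0.1825] [316.9274 171.9853] [309.2229 143.6844] (np.float64(3.375483029668363), np.int32(10), array([319.5, 169.8])) (np.float64(1.6902892139991659), np.int32(8), array([309.875, 142.125]))
tip (array([ 0.6425, -0.1458,  0.1885]), np.float64(0.002563972415213684))
ball (array([ 0.5922, -0.1427,  0.1046]), np.float64(0.0006507631682803758))
pos [ 0.4944 -0.1584  0.2585] tool d mm [-99.3  96.7  -2.2]  y-angle -87.1 tilt -0.9978 F [-0.9  0.7 -1.8] w 0.193 t 25.85 world turn 1.2 -> tool-z turn -1.2
[-0.5232  0.3713  1.0611  1.8123 -0.401   1.2131 -0.8509]
```

View pics/x_s.png

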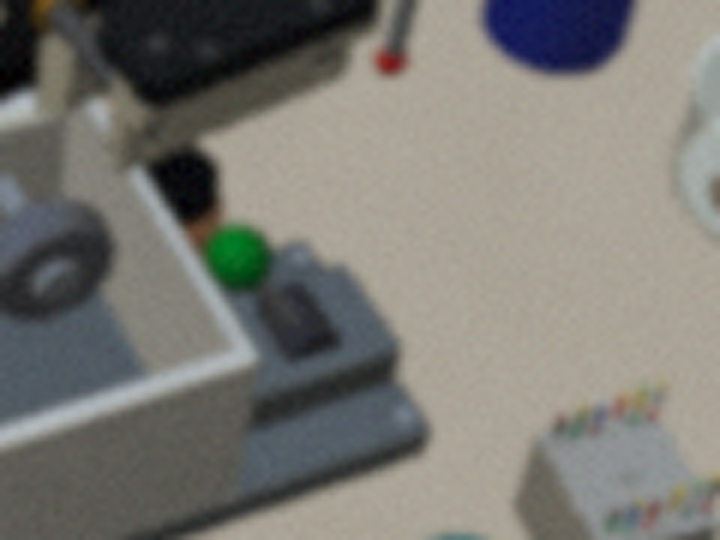

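View pics/x_w.png

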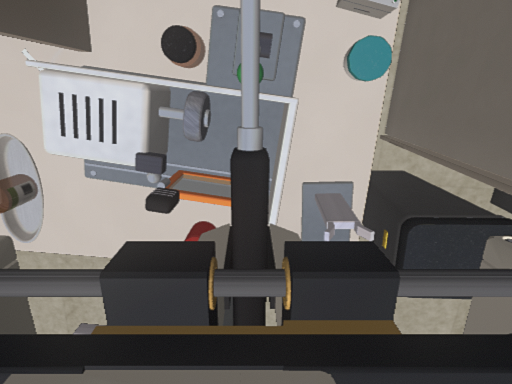

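```bash
python3 -m inch '[[[0.9,-15,15,0,0],[0.9,-22,22,0,0],[0.9,-22,22,0,0],[0.9,-20,20,0,0],[0.9,-12,12,0,-1.3],[0.9,0,0,0,0]]]' ; python3 -c "
from h import *
go([.4023,-.2586,.2],94.2);print(arm.observe()['joints'])"
```

```text
clock: 26.5
position: [0.3982, -0.2556, 0.2463]
ee_rot: [-3.07, -0.113, 0.032]
force: [1.5, -0.6, -0.3]
width: 0.194
pos [ 0.3982 -0.2556  0.2463] tool d mm [ 4.7  6.6 45.9]  y-angle -85.8 tilt -0.9974 F [ 1.5 -0.6 -0.3] w 0.194 t 26.50 world turn 0.0 -> tool-z turn -0.0
[-0.3429  0.3059  1.0887  1.9112 -0.3321  1.1717 -0.6192]
```

```bash
python3 -m inch '[[[0.9,5,5,30,0],[0.9,0,0,0,0]]]' ; python3 -c "
from h import *
go([.4023,-.2586,.2],94.2);p=arm.observe()['position'];Rm=R.from_rotvec(arm.observe()['ee_rot']).as_matrix();print(Rm)
S=cam('scene');T=cam('top')
q=p+Rm@[.147,0,.075];print(q)
a,b=blob(S,RED,proj(S,q),20),blob(T,RED,proj(T,q),20);print(a,b)
if a and b: print(two(T,b[2],S,a[2]))
u,v=map(int,proj(S,q));crop(S[0],u-50,v-50,u+50,v+25,8,'pics/y_s.png');print(u-50,v-50)
u,v=map(int,proj(T,q));crop(T[0],u-50,v-40,u+50,v+60,6,'pics/y_t.png');print(u-50,v-40)
"
```

```text
clock: 26.7
position: [0.402, -0.2577, 0.2145]
ee_rot: [-3.068, -0.109, 0.034]
force: [-0.3, 1.5, -2.1]
width: 0.192
pos [ 0.402  -0.2577  0.2145] tool d mm [ 0.5  2.  14.4]  y-angle -86.0 tilt -0.9972 F [-0.3  1.5 -2.1] w 0.192 t 26.70 world turn 0.2 -> tool-z turn -0.2
[[ 0.9972  0.0704 -0.0246]
 [ 0.072  -0.9949  0.0701]
 [-0.0195 -0.0717 -0.9972]]
[ 0.5467 -0.2419  0.1368]
(np.float64(1.1678467667419938), np.int32(15), array([302.8   , 232.7333])) (np.float64(1.1321881970313374), np.int32(8), array([350.625, 185.75 ]))
(array([ 0.548 , -0.2415,  0.1397]), np.float64(0.0018351335480347709))
252 183
300 146
```

View pics/y_s.png

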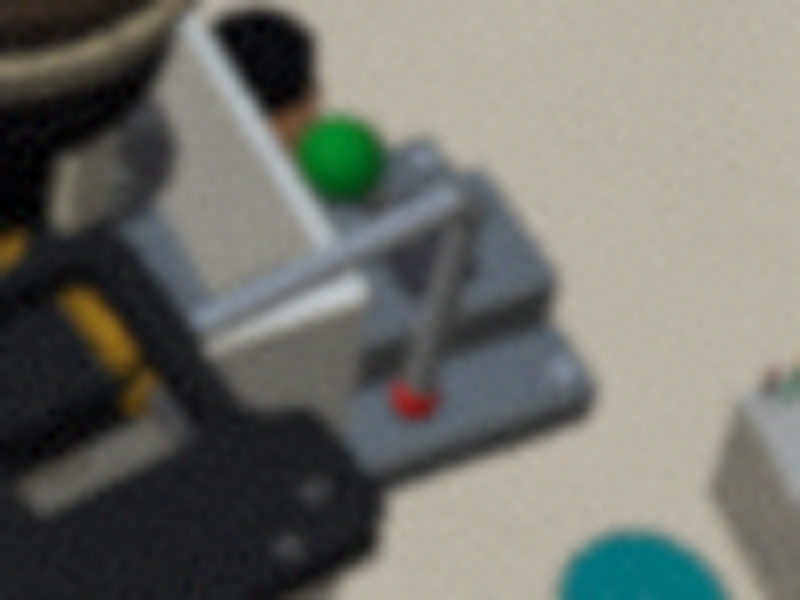

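View pics/y_t.png

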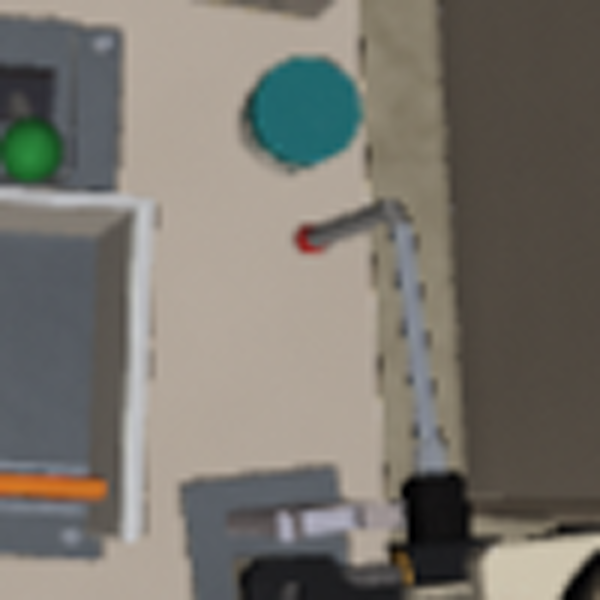

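```bash
python3 -m inch '[[[0.9,1,2,25,0],[0.9,0,2,25,0],[0.9,0,2,22,0],[0.9,0,0,0,0]]]' ; python3 -c "
from h import *
go([.4023,-.2586,.101],94.2)
c=cam('wrist');cv2.imwrite('pics/z_w.png',c[0])
S=cam('scene');crop(S[0],190,220,320,330,6,'pics/z_s.png')"
```

```text
clock: 27.2
position: [0.4064, -0.26, 0.1472]
ee_rot: [-3.073, -0.114, 0.022]
force: [-0.3, 1.2, -1.3]
width: 0.189
pos [ 0.4064 -0.26    0.1472] tool d mm [-3.4  1.5 46.3]  y-angle -85.8 tilt -0.9977 F [-0.3  1.2 -1.3] w 0.189 t 27.20 world turn -0.0 -> tool-z turn 0.0
```

View pics/z_w.png

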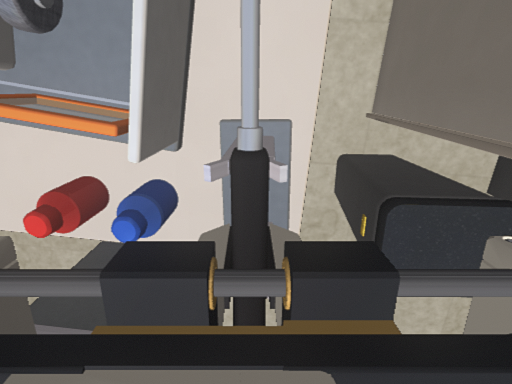

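View pics/z_s.png

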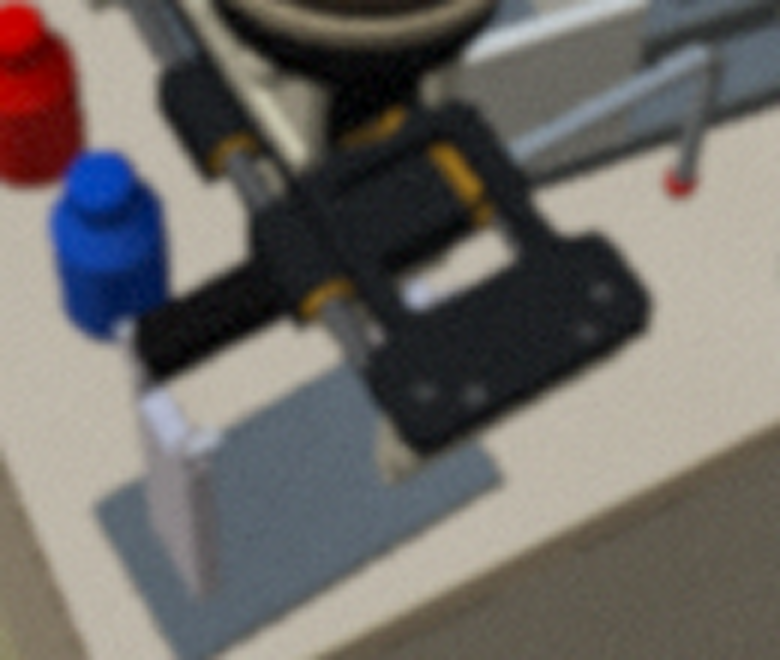

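The wrist view shows the handle at column 249, centred between the fork arms at about 226 and 272. I go on down.

```bash
python3 -m inch '[[[0.9,-3,1,10,0],[0.9,0,0,10,0],[0.9,0,0,0,0]]]' ; python3 -c "
from h import *
go([.4023,-.2586,.101],94.2)"
```

```text
clock: 27.6
position: [0.4061, -0.2618, 0.1309]
ee_rot: [-3.076, -0.116, 0.011]
force: [-0.1, 0.6, -0.4]
width: 0.193
pos [ 0.4061 -0.2618  0.1309] tool d mm [-3.4 -1.5 30. ]  y-angle -85.7 tilt -0.9980 F [-0.1  0.6 -0.4] w 0.193 t 27.60 world turn -0.1 -> tool-z turn 0.1
```

```bash
python3 -m inch '[[[0.9,-4,-3,0,0],[0.9,0,0,0,0]]]' ; python3 -c "
from h import *
go([.4023,-.2586,.101],94.2)"
```

```text
clock: 27.8
position: [0.4015, -0.259, 0.1313]
ee_rot: [-3.076, -0.116, 0.011]
force: [-0.2, -0.3, -1.7]
width: 0.195
pos [ 0.4015 -0.259   0.1313] tool d mm [ 1.   1.6 30.3]  y-angle -85.7 tilt -0.9980 F [-0.2 -0.3 -1.7] w 0.195 t 27.80 world turn -0.1 -> tool-z turn 0.1
```

```bash
python3 -m inch '[[[0.9,0,0,8,0],[0.9,0,0,0,0]]]' ;python3 -m inch '[[[0.9,0,0,8,0],[0.9,0,0,0,0]]]' ; python3 -c "
from h import *
go([.4023,-.2586,.101],94.2)"
```

```text
clock: 28.0
position: [0.4016, -0.2584, 0.1232]
ee_rot: [-3.076, -0.116, 0.009]
force: [-0.8, 0.3, -1.2]
width: 0.194
clock: 28.2
position: [0.4017, -0.2578, 0.1144]
ee_rot: [-3.076, -0.116, 0.009]
force: [0.7, 0.2, -1.2]
width: 0.195
pos [ 0.4017 -0.2578  0.1144] tool d mm [ 0.6  1.7 13.3]  y-angle -85.7 tilt -0.9980 F [ 0.7  0.2 -1.2] w 0.195 t 28.20 world turn -0.1 -> tool-z turn 0.1
```

```bash
python3 -m inch '[[[0.9,0,1.5,7,0],[0.9,0,0,0,0]]]' ;python3 -m inch '[[[0.9,0,0.5,5,0],[0.9,0,0,0,0]]]' ; python3 -c "
from h import *
go([.4023,-.2586,.101],94.2)"
```

```text
clock: 28.4
position: [0.4017, -0.2584, 0.1065]
ee_rot: [-3.075, -0.117, 0.01]
force: [0.1, 0.6, -1.0]
width: 0.191
clock: 28.6
position: [0.402, -0.2583, 0.1012]
ee_rot: [-3.074, -0.118, 0.009]
force: [-0.1, 1.3, 1.4]
width: 0.191
pos [ 0.402  -0.2583  0.1012] tool d mm [0.3 0.3 0.2]  y-angle -85.6 tilt -0.9979 F [-0.1  1.3  1.4] w 0.191 t 28.60 world turn -0.2 -> tool-z turn 0.2
```

```bash
python3 -m inch '[[[0.7,0,0,0,0],[0.6,0,0,0,0],[0.5,0,0,0,0],[0.3,0,0,0,0],[0.3,0,0,0,0],[0.3,0,0,0,0]]]' ; python3 -c "
from h import *
go([.4023,-.2586,.101],94.2)
c=cam('wrist');cv2.imwrite('pics/A_w.png',c[0])"
```

```text
clock: 29.2
position: [0.4023, -0.2595, 0.1011]
ee_rot: [-3.076, -0.116, 0.008]
force: [0.1, 0.1, 0.2]
width: 0.663
pos [ 0.4023 -0.2595  0.1011] tool d mm [ 0.1 -0.9  0.1]  y-angle -85.7 tilt -0.9980 F [0.1 0.1 0.2] w 0.663 t 29.20 world turn -0.1 -> tool-z turn 0.1
```

View pics/A_w.png

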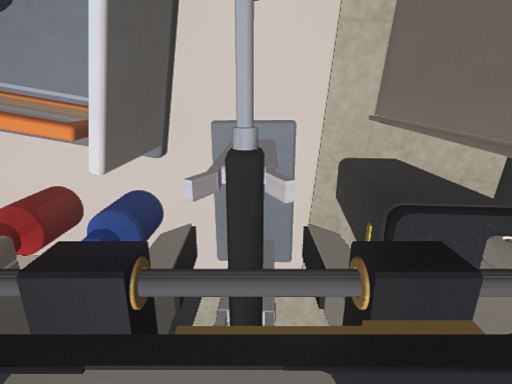

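The rod lies in the forks exactly as in the pre-grasp picture (o_w). I raise the hand and move it clear.

```bash
python3 -m inch '[[[0.3,0,-1,-10,0],[0.3,0,-1,-20,0],[0.3,0,-2,-40,0],[0.3,0,-2,-40,0],[0.3,0,-2,-40,0],[0.3,-10,-30,0,0],[0.3,-10,-40,0,0],[0.3,-5,-40,0,0],[0.3,0,-40,0,0],[0.3,0,0,0,0],[0.3,0,0,0,0]]]' ; python3 -c "
from h import *
go([.4023,-.2586,.101],94.2);print(arm.observe()['joints'])
for n in('top','scene','wrist'): cv2.imwrite('pics/B_%s.png'%n,cam(n)[0])
crop(cv2.imread('pics/B_scene.png'),140,130,390,330,3.1,'pics/B_sc.png');crop(cv2.imread('pics/B_top.png'),150,130,390,290,3.3,'pics/B_t.png')"
```

```text
clock: 30.35
position: [0.3674, -0.1226, 0.2703]
ee_rot: [-3.075, -0.104, 0.01]
force: [0.7, 0.5, 0.1]
width: 0.7
pos [ 0.3674 -0.1226  0.2703] tool d mm [ 26.3 148.8 159.8]  y-angle -86.1 tilt -0.9979 F [0.7 0.5 0.1] w 0.700 t 30.35 world turn 0.3 -> tool-z turn -0.3
[-0.8825 -0.0947  1.0982  2.0653  0.0247  1.1416 -1.3008]
```

View pics/B_sc.png

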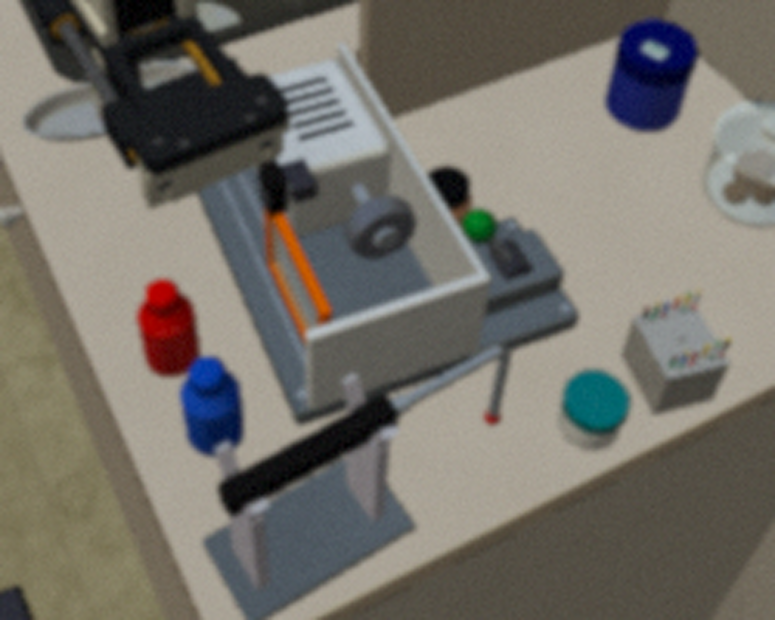

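View pics/B_t.png

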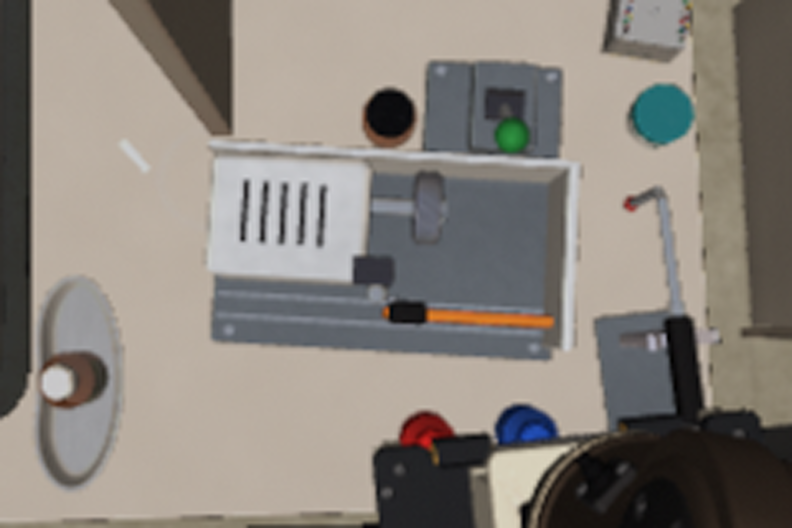

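```bash
python3 -c "
from h import *
T=cam('top');S=cam('scene');t=lambda u,v:(u/3.3+150,v/3.3+130);s=lambda u,v:(u/3.1+140,v/3.1+130)
print('bottle cap',onz(T,*t(58,383),.087))
a=onz(T,*t(677,318),.125);print('handle front',a)
print('bend',onz(T,*t(657,190),.115),'tip',two(T,t(629,204),S,s(492,418)),'hfront',two(T,t(677,318),S,s(384,402)))
b=blob(T,GRN,proj(T,[.592,-.143,.103]),20);c=blob(S,GRN,proj(S,[.592,-.143,.103]),20);print('ball',two(T,b[2],S,c[2]))
yaw=-.0768;o=np.array([.5415,-.054,0]);xv=np.array([np.cos(yaw),np.sin(yaw),0]);yv=np.array([-np.sin(yaw),np.cos(yaw),0])
for n,uv,z in(('lead',(553,323),.11),('tabR',(427,314),.146)):
  d=onz(T,*t(*uv),z)-o;print(n,d@xv,d@yv)
"
```

```text
bottle cap [0.4213 0.1906 0.087 ]
handle front [ 0.4561 -0.2513  0.125 ]
bend [ 0.5475 -0.2447  0.115 ] tip (array([ 0.5478, -0.2465,  0.0233]), np.float64(0.0018626079001099224)) hfront (array([ 0.4551, -0.2516,  0.1224]), np.float64(0.00217935707085304))
ball (array([ 0.5923, -0.1427,  0.1044]), np.float64(0.0005857885334571622))
lead -0.07766888710763654 -0.11932096941377536
tabR -0.0762036062755037 -0.02734218658556433
```

```bash
python3 -c "
from cell import workorder
print(workorder.sign_off())"
```

```text
the job is handed in; nothing more can be done
None
```

The job is finished and handed in at about 30.5 s of the 72 s allowed. I got no verdict back, so the results below are from my own checks.

- **Bottle:** it stands upright in the dish. The last check put its cap at (0.421, 0.191) m, about 3 mm from the dish's middle.
- **Guard:** it is shut. The leading edge measures −119 to −120 mm, where −120 mm is fully shut. The catch roller looks sprung out, but I judged that only from the pictures.
- **Switch:** the rod pulled it to its stop, with about 5 N at the end. The green ball is at x = 0.592 m, as expected for fully on, and stayed there after the rod let go. Only the rod was used on the switch, and I saw no contact by the hand.
- **Rod:** it is back in both forks, within about 3 mm of where it lay before.
- **Everything else:** the jar, pot, file stand and the red and blue bottles look unmoved. The hand ended clear, 27 cm above the worktop.

Three things were less clean:
- **Tab slip:** at the end of the push the fingers slid about 10 mm along the guard tab, with a brief 46 N at the wrist against the stop.
- **Tilted hand:** that push left the hand tilted by about 4° for the rest of the job. I allowed for this when handling the rod.
- **Camera spread:** readings of the same points from different cameras differed by 2 to 4 mm.

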